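# Make up two reagent kits in their trays

### The job

Make up two kits for the practical from the stock standing on the bench. The blue tray gets the glass beaker in its wide cell, closed against dust by the green lid lying flat in its mouth, and the dropping bottle with the red teat in its narrow cell; the yellow tray gets the white-lidded reagent jar in its wide cell and the dropping bottle with the black teat in its narrow cell. Stand everything upright on the tray floors without tipping any glass or jar over, and leave the conical flask, which neither kit needs, where it stands.

Things in the scene. Friction and masses are not known exactly. Their poses are not given: they have to be found in the camera images.
- blue_tray: blue plastic kit tray, fixed; 158 mm along its y, 114 along x, rim 42 mm high; origin centre of underside. Inner floor at z 5 mm, walls 3 mm. Wide cell (91 mm along y, 86 along x) centred at x -0.011, y +0.030 in the tray's frame, narrow cell (58 along y, 86 along x) at x -0.011, y -0.047. Pen slot, with a pen in it, along the +x side; blank white label on the -x side.
- yellow_tray: yellow plastic kit tray, fixed; 158 mm along its y, 114 along x, rim 42 mm high; origin centre of underside. Inner floor at z 5 mm, walls 3 mm. Wide cell (91 mm along y, 86 along x) centred at x -0.011, y +0.030 in the tray's frame, narrow cell (58 along y, 86 along x) at x -0.011, y -0.047. Pen slot, with a pen in it, along the +x side; blank white label on the -x side.
- beaker: clear glass beaker with a small pouring lip, 72 mm high, 52 mm across outside (57 at the rim, the top 8 mm), open mouth about 46 mm across inside, 0.045 kg. Take it across the outside just below the rim. Origin: centre of its underside, z up.
- beaker_lid: green silicone beaker lid, 38 mm high, 0.04 kg: tapered plug below (26 mm across at its foot, 38 mm at 12 mm height), flat round brim 67 mm across and 4 mm thick on it, round grip knob 18 mm across from 20 to 37 mm height: take it by the knob. In the beaker the brim lies on the rim, lid origin 60 mm above the beaker's. Origin: centre of the plug's foot, z up.
- reagent_jar: white round reagent jar with a white screw lid, closed, 64 mm across, 114 mm high, about 0.38 kg; the lid is 59 mm across and is the part from 92 to 114 mm: take it there. Origin: centre of its underside, z up. (A jar with a black lid at the back of the bench is no part of this.)
- red_dropper: amber dropping bottle with a red teat: body 36 mm across, 70 mm high, neck 24 mm across up to 84 mm, stiff teat 12 mm across up to 116 mm; 0.09 kg. Origin: centre of underside, z up. Take it across the upper body, fingertips about 48 mm above its underside, so that the gripper clears the teat.
- black_dropper: amber dropping bottle with a black teat: body 36 mm across, 70 mm high, neck 24 mm across up to 84 mm, stiff teat 12 mm across up to 116 mm; 0.09 kg. Origin: centre of underside, z up. Take it across the upper body, fingertips about 48 mm above its underside, so that the gripper clears the teat.
- flask: clear glass conical flask, 68 mm across at the base, 106 mm high, 0.075 kg; not wanted in either kit, stays where it stands. Origin: centre of its underside.

How it is judged (in metres and radians):
At the end, for the whole second after the job is handed in: Beaker and red-teat bottle upright (0.12 rad) on the floors of the blue tray's wide and narrow cells, jar and black-teat bottle likewise in the yellow tray; lid in the beaker's mouth, within 6 mm of fully down, 8 mm of centred, 0.15 rad of flat; flask within 30 mm of its place; all at rest (x of red_dropper in the frame of blue_tray between -0.04 and 0.018 m and y of red_dropper in the frame of blue_tray between -0.061 and -0.033 m and z of red_dropper in the frame of blue_tray between 0 and 0.01 m and angle between each of red_dropper, beaker, black_dropper, reagent_jar's own z axis and vertical below 0.12 rad and linear speed of each of red_dropper, beaker, black_dropper, reagent_jar, beaker_lid below 0.02 m/s and x of beaker in the frame of blue_tray between -0.031 and 0.009 m and y of beaker in the frame of blue_tray between 0.009 and 0.052 m and z of beaker in the frame of blue_tray between 0 and 0.01 m and x of black_dropper in the frame of yellow_tray between -0.04 and 0.018 m and y of black_dropper in the frame of yellow_tray between -0.061 and -0.033 m and z of black_dropper in the frame of yellow_tray between 0 and 0.01 m and x of reagent_jar in the frame of yellow_tray between -0.025 and 0.003 m and y of reagent_jar in the frame of yellow_tray between 0.015 and 0.046 m and z of reagent_jar in the frame of yellow_tray between 0 and 0.01 m and horizontal distance between beaker_lid and beaker below 0.008 m and z of beaker_lid in the frame of beaker between 0.05 and 0.066 m and angle between beaker_lid's own z axis and vertical below 0.15 rad and distance of flask from where it was at the start of the episode below 0.03 m); the robot touches nothing.
It fails at once if a bottle, the jar, the beaker or the flask is tipped over (angle between any of flask, beaker, reagent_jar, red_dropper, black_dropper's own z axis and vertical above 0.7 rad).
It fails at once if the conical flask is moved from its place (distance of flask from where it was at the start of the episode above 0.03 m).
It also fails if it takes over 136 s, if anything falls off the work surface, if the arm or the gripper's body presses on something with over 40 N, if the wrist force passes 120 N, or if a joint passes its speed limit or range.

### The arm

A 6-joint arm with a two-finger parallel gripper is mounted at the origin on a cart in front of the work surface, level with it; the furniture and walls round the work are solid. World frame = base frame: x ahead of the robot, y to its left, z up, the work surface at z = 0. Lengths are in mm, angles in rad, forces in N, time in s.
With the tool pointing down it reaches from about 275 to 875 mm from the base axis. Payload 12.5 kg.
Tool frame: the origin (TCP) lies on the centre line of the jaws, within the pads' length; the fingertips stand robot.finger_overhang ahead of it and the grasp point (between the pads) lies 5 mm behind it (robot.finger_overhang is the distance from the TCP to the fingertips, in mm); z points along the fingers, x is the direction in which the jaws open and shut, and the axes are right-handed (so a half turn about z gives the same grasp; the last joint's range is limited). The gripper opens to 85 mm and grips with 20 to 120 N. Pads are 22 mm wide; open, the fingers measure 114 mm over their backs; the gripper's body (76 mm by 85 mm) begins 54 mm behind the grasp point. The pads swing forward as they close: fully open they stand 13 mm farther back than shut.
Start: joints at [-1.368, 0.351, 1.652, -0, 1.139, -0.085], TCP at [156.134, -527.358, 245.29] pointing down, gripper open.
Joint ranges: [-2.75, 2.75], [-0.79, 2.1], [0.01, 2.65], [-1.57, 4.71], [0.07, 3.14], [-2.87, 2.87]. Speed limits (rad/s): [2.22, 2.22, 2.79, 3.14, 3.14, 3.14].

### API

Orientations are given as [roll, pitch, yaw] about the fixed x, y, z axes, in that order (R = Rz(yaw) Ry(pitch) Rx(roll)).
In Python, from bench import readout, optics, ticket, robot gives the robot as it stands.
- The arm moves only by the tool carry_out, never from a script. Its argument "rows" is a list that holds one entry, the list of rows, each a list of 7 numbers: the shift along the tool's x, y, z in units of 1 m (1.0 is 1 m), then the turn, a rotation vector about the tool's x, y, z in units of 1.5 rad (1.0 is 1.5 rad), then the closure, from -1 (fully open) to 1 (shut). In form: [[[tx, ty, tz, ax, ay, az, gripper], ...]]. A call has 1 to 12 rows; each row is the pose to reach, as a shift and turn from the pose commanded when the call began, along the tool's axes at that moment; what a row does not reach only later rows make up. A row lasts 1/8 s, in which the tool goes at most 62.5 mm and 10.7 degrees, less where a joint would pass 70% of its speed; a pose out of reach is approached as far as the arm can. A call with a number of a shift or a turn outside -1 to 1 is refused whole. A call with a gripper value outside its range is refused whole. The fingers move at their own pace and stop on an object; "newtons" is the grip in N (left out, the last holds). Time passes only in rows, so rows that repeat a pose let the fingers close. It gives the time, the measured TCP pose, the force and the opening at its end, in the units of the state.
- readout.get_obs(): the state, without advancing time (a new reading comes with each control period).
- optics.capture(name): name is "side" or "top" or "wrist"; returns the picture (420x560x3 uint8, blue, green, red); there is no depth.
- optics.camera_params(name): a dict with "camera_matrix" (3x3 intrinsics, pixels), "extrinsics" (4x4, takes a point from camera to world coordinates). Camera axes: x right, y down, z forward; pixel columns grow to the right and rows downward; lengths in mm; the calibration is good to about 2 mm. A picture is of the moment at which its call begins: read the wrist's pose just before it. camera_params takes no time and is no camera call; for the wrist camera it gives the pose at the moment of the call.
- ticket.job_done(): hands the job in, once; it reports no verdict.
The state is a dict: "clock": time; "joint_positions": joint angles; "joint_velocities": joint speeds; "joint_torque": joint torques, N m; "tcp_pos": TCP position; "orientation": TCP orientation; "wrist_force": force on the tool from outside, world axes, zero at the start; "moment": the same for the moment, N m; "grip_width": finger opening in mm.
Only numpy, scipy, OpenCV 4.12 (cv2) and the standard library are available. Lean on these libraries where they do the work, as an engineer would, in place of code of your own. Each camera call takes 0.05 s, during which the arm holds its last target.

## Working session

There is one attempt and no reset: what is moved stays moved. The work goes in short steps, Python scripts to look and compute and a tool call to move; the robot and the scene stay as the last step left them, time stands still between calls to the robot, and variables do not carry over. Pictures are saved under pics/ and viewed, and the job is handed in when it is done.

Besides the shell and the picture viewer there is one more tool, called after "Request:" as name([rows], argument=value, ...), one row to a line, values as JSON. carry_out: Moves the arm, as the interface text tells. Its arguments: {"type":"object","properties":{"rows":{"type":"array"},"newtons":{"type":"number"}},"required":["rows"]}

```bash
mkdir -p pics; ls
python3 - <<'E'
from bench import readout, optics, ticket, robot
import cv2,numpy as np
print(robot.finger_overhang,[a for a in dir(robot) if a[0]!='_'])
print(readout.get_obs())
for n in("side","top","wrist"):
    p=optics.camera_params(n);print(n,np.round(p["camera_matrix"],2).tolist(),np.round(p["extrinsics"],4).tolist())
    cv2.imwrite(f"pics/{n}0.png",optics.capture(n))
E
```

```text
pics
14.0 ['Unreachable', 'finger_overhang']
{'clock': 0.0, 'joint_positions': array([-1.36758092e+00,  3.51249199e-01,  1.65243876e+00, -7.15587178e-06,
        1.13909646e+00, -8.46072499e-02]), 'joint_velocities': array([-6.82163382e-05,  2.75387373e-04,  1.39307479e-04,  3.42155645e-04,
        3.58887965e-04, -3.43876587e-04]), 'joint_torque': array([ 1.96153737e-04, -5.06100082e+01, -2.91402787e+01, -1.66316471e-05,
        4.56220921e-03, -9.60133093e-06]), 'tcp_pos': array([ 156.07998566, -527.0543936 ,  244.74573783]), 'orientation': array([-3.14149841e+00,  1.18804440e-03, -1.28297062e+00]), 'wrist_force': array([ 0.47646471,  0.78253232, -0.10124999]), 'moment': array([ 0.04269545, -0.03053377,  0.01160328]), 'grip_width': 85.32142496035891}
side [[490.69, 0.0, 271.39], [0.0, 490.69, 200.97], [0.0, 0.0, 1.0]] [[-0.996, -0.0213, 0.0865, 423.0133], [-0.0857, 0.4949, -0.8647, 1171.1046], [-0.0243, -0.8687, -0.4948, 596.4184], [0.0, 0.0, 0.0, 1.0]]
top [[418.16, 0.0, 287.54], [0.0, 418.16, 202.52], [0.0, 0.0, 1.0]] [[0.0269, -0.9857, 0.1665, 358.6401], [-0.9993, -0.0307, -0.0199, 193.6531], [0.0247, -0.1658, -0.9858, 897.8973], [0.0, 0.0, 0.0, 1.0]]
wrist [[374.01, 0.0, 284.0], [0.0, 374.01, 208.69], [0.0, 0.0, 1.0]] [[0.2837, -0.9084, -0.3072, 236.2125], [-0.9589, -0.2693, -0.0893, -504.3299], [-0.0016, 0.3199, -0.9474, 373.6922], [0.0, 0.0, 0.0, 1.0]]
```

View pics/side0.png

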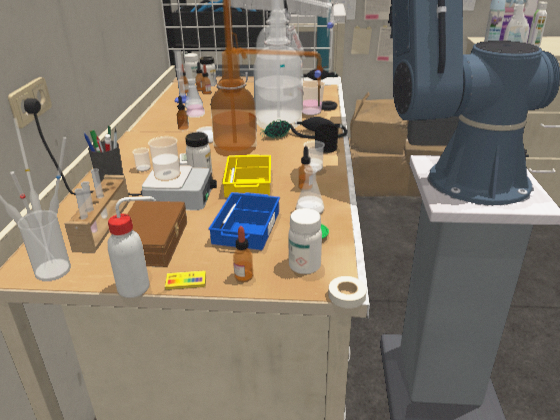

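View pics/top0.png

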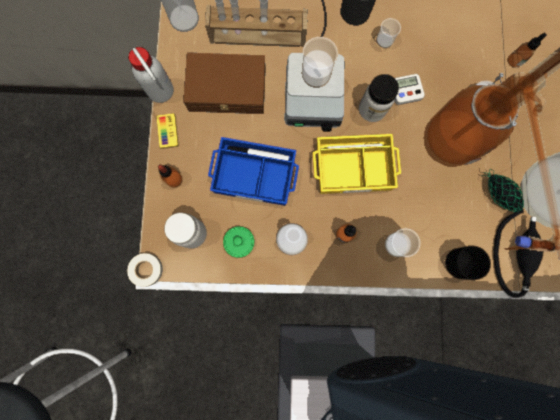

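View pics/wrist0.png

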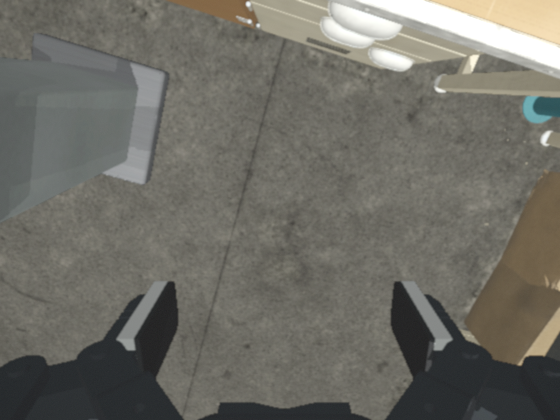

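The top view shows the red dropper at (170,175), white jar at (184,230), green lid at (238,241), a glass at (292,238), black dropper at (346,232) and another glass at (402,242). The blue tray is at (255,171) and the yellow at (356,163). I'll zoom to tell the beaker from the flask.

Run:
```python
import cv2
t=cv2.imread("pics/top0.png");cv2.imwrite("pics/topz.png",cv2.resize(t[120:300,130:430],(800,480),interpolation=cv2.INTER_CUBIC))
t=cv2.imread("pics/side0.png");cv2.imwrite("pics/sidez.png",cv2.resize(t[130:310,150:370],(733,600),interpolation=cv2.INTER_CUBIC))
```

```text
(no output)
```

View pics/topz.png

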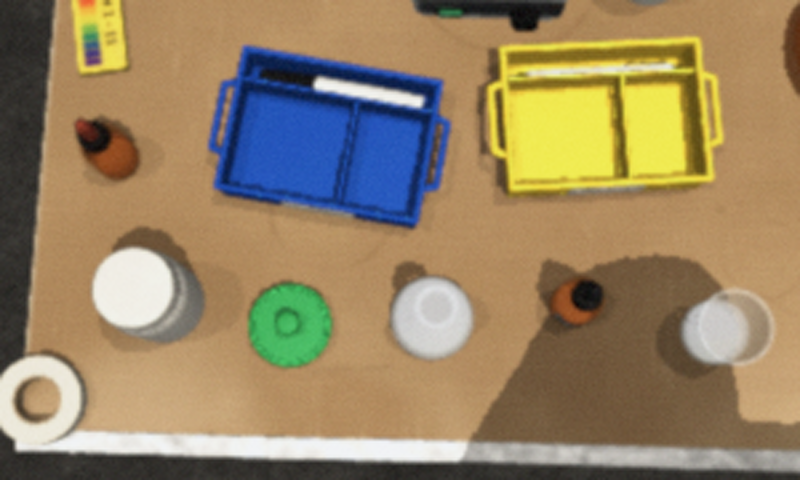

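View pics/sidez.png

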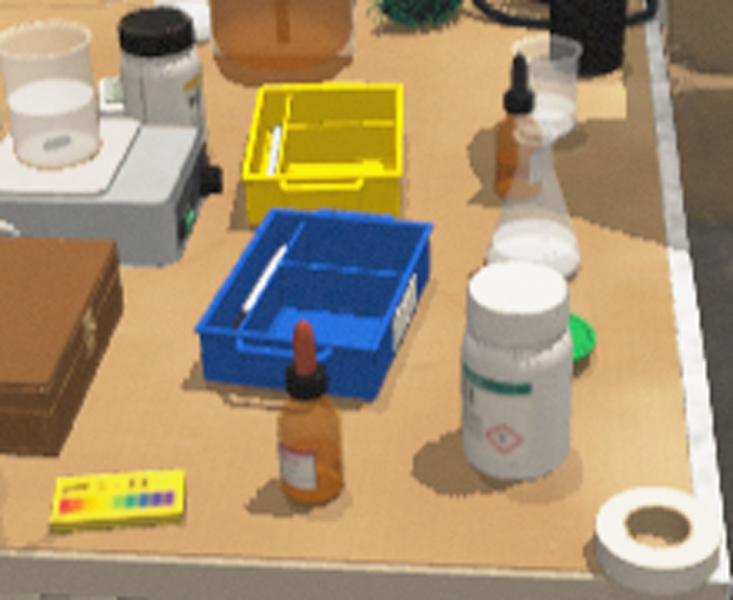

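The lower-middle glass (292,238) is the conical flask. The open glass at the right (402,242) is the beaker. Next I'll segment and triangulate from the top and side views.

```bash
cat > h.py <<'E'
from bench import readout, optics, ticket, robot
import cv2,numpy as np
def cam(n):
    p=optics.camera_params(n); return np.array(p["camera_matrix"]),np.array(p["extrinsics"])
def ray(c,uv):
    K,E=c; d=np.linalg.inv(K)@np.array([uv[0],uv[1],1.]); d=E[:3,:3]@d; return E[:3,3],d/np.linalg.norm(d)
def plane(c,uv,z):
    o,d=ray(c,uv); return o+d*(z-o[2])/d[2]
def tri(rays):
    A=np.zeros((3,3));b=np.zeros(3)
    for o,d in rays:
        P=np.eye(3)-np.outer(d,d);A+=P;b+=P@o
    x=np.linalg.solve(A,b); return x,[round(float(np.linalg.norm((np.eye(3)-np.outer(d,d))@(x-o))),1) for o,d in rays]
def proj(c,X):
    K,E=c; q=K@(E[:3,:3].T@(np.asarray(X,float)-E[:3,3])); return q[:2]/q[2]
def hsv(im): return cv2.cvtColor(im,cv2.COLOR_BGR2HSV)
def blobs(mask,mina=8):
    n,l,s,c=cv2.connectedComponentsWithStats(mask.astype(np.uint8)); return [(s[i].tolist(),np.round(c[i],1).tolist(),l==i) for i in range(1,n) if s[i][4]>=mina]
E
python3 - <<'E'
from h import *
R={}
for n in("top","side"):
    im=cv2.imread(f"pics/{n}0.png");H=hsv(im);h,s,v=[H[...,i].astype(int) for i in range(3)]
    for nm,m in dict(blue=(h>100)&(h<125)&(s>140)&(v>40),yellow=(h>22)&(h<34)&(s>150)&(v>90),green=(h>50)&(h<85)&(s>120),red=((h<6)|(h>172))&(s>110)).items():
        for st,c,l in blobs(m,20): print(n,nm,st,c)
    print()
c=cam("top"); 
for nm,uv in dict(edge=(285,288),edgeL=(140,220),box=(225,110),scale=(315,125)).items(): print(nm,plane(c,uv,0).round())
E
```

```text
top blue [209, 138, 89, 67, 3946] [252.4, 172.2]
top yellow [157, 114, 21, 34, 420] [168.5, 130.4]
top yellow [313, 134, 88, 60, 4037] [355.8, 163.9]
top green [295, 123, 9, 3, 20] [299.0, 123.8]
top green [494, 175, 28, 37, 299] [507.6, 195.0]
top green [489, 177, 9, 21, 77] [492.5, 187.4]
top green [224, 227, 30, 30, 733] [238.3, 241.5]
top red [136, 47, 16, 20, 150] [144.6, 55.0]
top red [128, 50, 17, 21, 169] [134.9, 61.1]
top red [159, 166, 8, 7, 28] [162.9, 169.1]

side blue [198, 6, 11, 5, 24] [202.6, 7.6]
side blue [85, 135, 9, 16, 38] [88.9, 142.8]
side blue [209, 193, 70, 57, 2616] [244.5, 219.4]
side yellow [222, 154, 49, 43, 1721] [247.5, 173.9]
side yellow [165, 271, 41, 19, 500] [184.5, 279.5]
side green [265, 126, 9, 10, 28] [268.5, 131.0]
side green [91, 131, 7, 16, 55] [93.8, 138.0]
side green [321, 225, 8, 14, 72] [324.0, 231.0]
side red [105, 144, 5, 8, 32] [107.0, 147.0]
side red [108, 213, 25, 22, 410] [120.0, 224.3]

edge [328. 176.   0.]
edgeL [462. 491.   0.]
box [717. 322.   0.]
scale [689. 118.   0.]
```

Request:
carry_out([
  [[-0.45,-0.408,-0.135,0,0,-0.855,-1],[-0.45,-0.408,-0.135,0,0,-0.855,-1],[-0.45,-0.408,-0.135,0,0,-0.855,-1],[-0.45,-0.408,-0.135,0,0,-0.855,-1],[-0.45,-0.408,-0.135,0,0,-0.855,-1],[-0.45,-0.408,-0.135,0,0,-0.855,-1],[-0.45,-0.408,-0.135,0,0,-0.855,-1],[-0.45,-0.408,-0.135,0,0,-0.855,-1],[-0.45,-0.408,-0.135,0,0,-0.855,-1],[-0.45,-0.408,-0.135,0,0,-0.855,-1],[-0.45,-0.408,-0.135,0,0,-0.855,-1],[-0.45,-0.408,-0.135,0,0,-0.855,-1]],
])

```text
clock: 1.65
tcp_pos: [419.3, 19.7, 379.9]
orientation: [3.141, 0.001, 0.0]
wrist_force: [0.7, -0.7, 0.3]
grip_width: 85.4
```

Run:
```python
from h import *
o=readout.get_obs();print(o["clock"],o["tcp_pos"],o["orientation"],o["joint_velocities"].round(3))
K,E=cam("wrist");np.savez("w1.npz",K=K,E=E);cv2.imwrite("pics/w1.png",optics.capture("wrist"))
cv2.imwrite("pics/top1.png",optics.capture("top"))
```

```text
1.65 [419.2948315   19.72163317 379.89614086] [3.14135812e+00 8.90682335e-04 1.24121178e-04] [-0.034 -0.008  0.009 -0.001 -0.002  0.001]
```

View pics/w1.png

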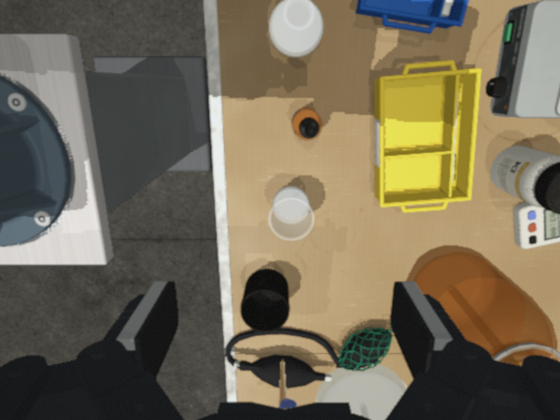

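The wrist view shows the flask at (295,25), the black dropper's teat at (309,127), the beaker rim at (292,217) and the yellow tray from (378,70) to (478,205). I'll move +y for a second view.

Request:
carry_out([
  [[0.03,-0.13,0,0,0,0,-1],[0.03,-0.13,0,0,0,0,-1],[0.03,-0.13,0,0,0,0,-1],[0.03,-0.13,0,0,0,0,-1],[0.03,-0.13,0,0,0,0,-1]],
])

```text
clock: 2.38
tcp_pos: [449.6, 148.4, 380.4]
orientation: [3.141, -0.0, -0.002]
wrist_force: [-0.1, 0.3, 0.9]
grip_width: 85.1
```

Run:
```python
from h import *
o=readout.get_obs();print(o["clock"],o["tcp_pos"],o["orientation"],o["joint_velocities"].round(3))
K,E=cam("wrist");np.savez("w2.npz",K=K,E=E);cv2.imwrite("pics/w2.png",optics.capture("wrist"))
```

```text
2.375 [449.62809793 148.41512029 380.37479331] [ 3.14134720e+00 -6.01600712e-05 -2.45647649e-03] [-0.001 -0.001 -0.005  0.001  0.001  0.005]
```

Request:
carry_out([
  [[0,-0.13,0,0,0,0,-1],[0,-0.13,0,0,0,0,-1],[0,-0.13,0,0,0,0,-1],[0,-0.13,0,0,0,0,-1],[0,-0.13,0,0,0,0,-1]],
])

```text
clock: 3.05
tcp_pos: [450.0, 278.5, 380.5]
orientation: [3.141, -0.0, -0.002]
wrist_force: [0.6, -0.3, -0.3]
grip_width: 85.3
```

Run:
```python
from h import *
o=readout.get_obs();print(o["clock"],o["tcp_pos"],o["orientation"],o["joint_velocities"].round(3))
K,E=cam("wrist");np.savez("w3.npz",K=K,E=E);cv2.imwrite("pics/w3.png",optics.capture("wrist"))
```

```text
3.05 [450.02604879 278.46944045 380.52377752] [ 3.14147360e+00 -3.11401492e-04 -2.24464266e-03] [ 0.001 -0.    -0.001  0.003 -0.002  0.002]
```

View pics/w2.png

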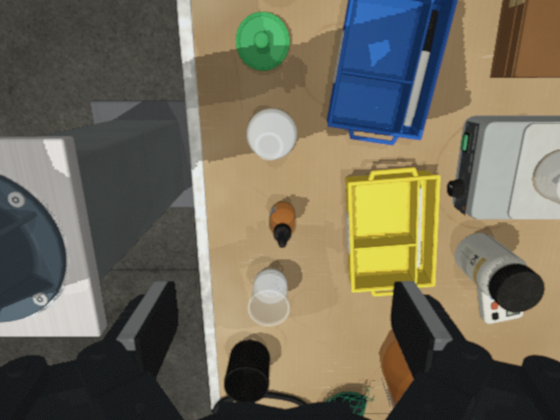

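View pics/w3.png

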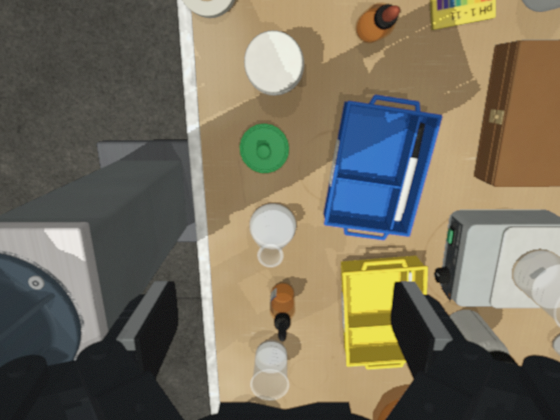

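Views w2 and w3 hold all the objects. I'll zoom crops to pick feature points.

```bash
cat > crop.py <<'E'
import cv2,numpy as np,sys
def crop(f,x,y,s,k=6):
    im=cv2.imread(f)[y:y+s,x:x+s];im=cv2.resize(im,None,fx=k,fy=k,interpolation=cv2.INTER_CUBIC)
    for i in range(0,s,10):
        cv2.putText(im,str(x+i),(i*k,10),0,.35,(0,0,255),1);cv2.line(im,(i*k,12),(i*k,18),(0,0,255),1)
        cv2.putText(im,str(y+i),(0,i*k+4),0,.35,(0,0,255),1)
    return im
E
python3 - <<'E'
from crop import *
a=[crop("pics/w1.png",278,95,62),crop("pics/w2.png",255,190,62)]
b=[crop("pics/w1.png",260,180,62),crop("pics/w2.png",238,265,62)]
cv2.imwrite("pics/c1.png",np.vstack([np.hstack(a),np.hstack(b)])[:,:])
i=cv2.imread("pics/c1.png");cv2.imwrite("pics/c1.png",cv2.resize(i,(600,600)))
a=[crop("pics/w2.png",232,10,66,6),crop("pics/w3.png",232,118,66,6)]
b=[crop("pics/w3.png",240,25,66,6),crop("pics/w3.png",345,0,66,6)]
cv2.imwrite("pics/c2.png",cv2.resize(np.vstack([np.hstack(a),np.hstack(b)]),(600,600)))
E
```

```text
(no output)
```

View pics/c1.png

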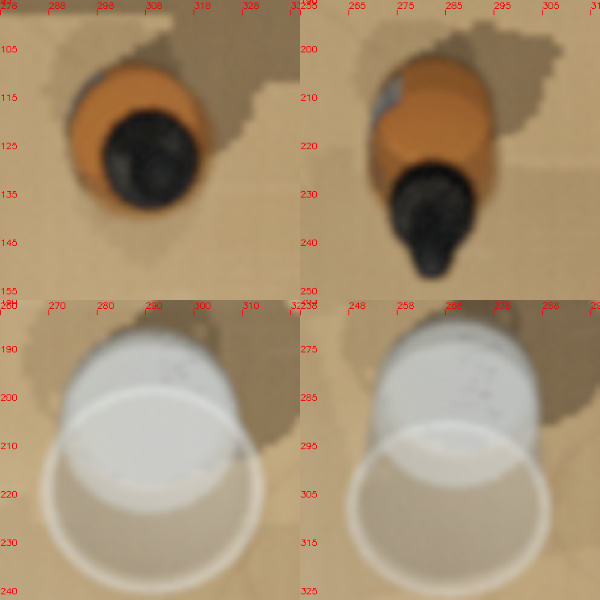

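View pics/c2.png

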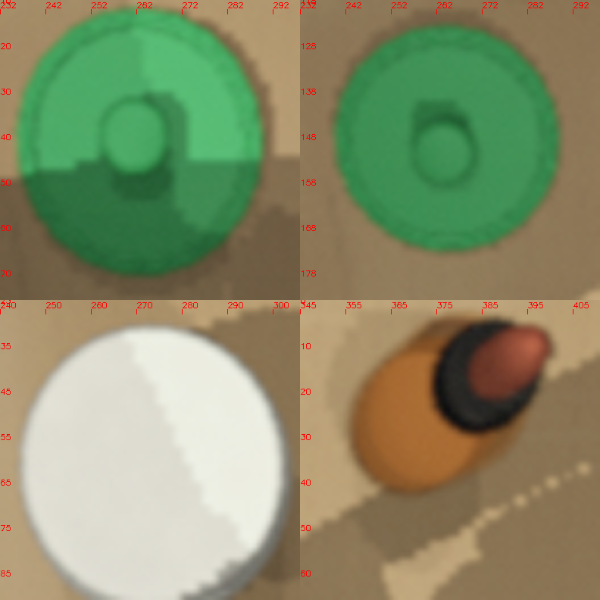

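Request:
carry_out([
  [[0,-0.1,0,0,0,0,-1],[0,-0.1,0,0,0,0,-1],[0,-0.1,0,0,0,0,-1],[0,-0.1,0,0,0,0,-1],[0,-0.1,0,0,0,0,-1]],
])

```text
clock: 3.72
tcp_pos: [450.1, 378.7, 380.7]
orientation: [-3.141, -0.0, -0.002]
wrist_force: [-0.6, -0.4, -0.0]
grip_width: 85.4
```

Run:
```python
from h import *
from crop import *
o=readout.get_obs();print(o["clock"],o["tcp_pos"],o["orientation"],o["joint_velocities"].round(3))
K,E=cam("wrist");np.savez("w4.npz",K=K,E=E);cv2.imwrite("pics/w4.png",optics.capture("wrist"))
C={i:(lambda d:(d["K"],d["E"]))(np.load(f"w{i}.npz")) for i in (1,2,3,4)}
def t(n,**k):
    x,r=tri([ray(C[int(a[1])],uv) for a,uv in k.items()]);print(n,x.round(1),r)
t("blk collar",w1=(308.8,127.9),w2=(282.3,232.4))
t("blk tip",w1=(309.6,127),w2=(282.3,244))
t("beaker rim",w1=(291.4,219.2),w2=(268.8,307.8))
t("knob",w2=(261.5,39.7),w3=(263.9,151.4))
t("brim",w2=(262.8,41.2),w3=(264.5,148.6))
# trays: rim outer corners by mask
for w in (1,2,3,4):
    H=hsv(cv2.imread(f"pics/w{w}.png"));h,s,v=[H[...,i].astype(int) for i in range(3)]
    for nm,m in dict(blue=(h>100)&(h<125)&(s>140)&(v>40),yellow=(h>22)&(h<34)&(s>150)&(v>90)).items():
        for st,c,l in blobs(m,1000): print(w,nm,st,c)
```

```text
3.725 [450.13222778 378.73336992 380.65628349] [-3.14146909e+00 -3.73282616e-04 -1.96493609e-03] [ 0.001  0.001 -0.003  0.001  0.001  0.003]
blk collar [448.1  52.8  75.2] [0.0, 0.0]
blk tip [447.1  58.8 123.6] [1.3, 1.3]
beaker rim [429.2 -60.2  69.4] [0.1, 0.1]
knob [425.  277.6  35.3] [0.4, 0.4]
brim [425.1 277.9  15.7] [0.0, 0.0]
1 blue [357, 0, 111, 33, 2351] [413.8, 12.3]
1 yellow [375, 60, 106, 152, 13141] [425.7, 135.2]
2 blue [328, 0, 129, 144, 12597] [386.6, 65.0]
2 yellow [346, 167, 94, 129, 10001] [391.2, 228.3]
3 blue [325, 95, 116, 144, 10925] [378.1, 166.3]
3 yellow [341, 256, 87, 113, 6368] [374.8, 308.0]
4 blue [322, 176, 109, 127, 9226] [371.9, 235.8]
4 yellow [421, 73, 60, 41, 1092] [449.6, 94.1]
4 yellow [338, 315, 75, 105, 5715] [370.3, 365.4]
```

View pics/w4.png

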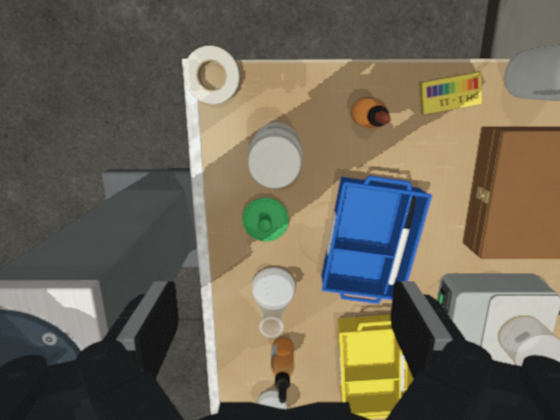

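Run:
```python
from h import *
from crop import *
a=[crop("pics/w4.png",242,120,66),crop("pics/w4.png",340,80,66)]
b=[crop("pics/w3.png",240,28,66),crop("pics/w3.png",250,275,66)]
cv2.imwrite("pics/c3.png",cv2.resize(np.vstack([np.hstack(a),np.hstack(b)]),(600,600)))
cv2.imwrite("pics/c4.png",crop("pics/w3.png",315,85,160,5)[:, :650][:600])
cv2.imwrite("pics/c5.png",crop("pics/w1.png",365,50,170,4)[:680,:][:600])
C={i:(lambda d:(d["K"],d["E"]))(np.load(f"w{i}.npz")) for i in (1,2,3,4)}
for z in (84,116):print(plane(C[1],(308.8,127.9),z),plane(C[2],(282.3,232.4),z),plane(C[2],(282.3,244.5),z))
```

```text
[447.5651408   53.75203373  84.        ] [448.16543488  56.371506    84.        ] [448.09899401  40.20207233  84.        ]
[445.54795263  57.34608308 116.        ] [448.39542913  69.44770432 116.        ] [448.33398837  54.49512534 116.        ]
```

View pics/c3.png

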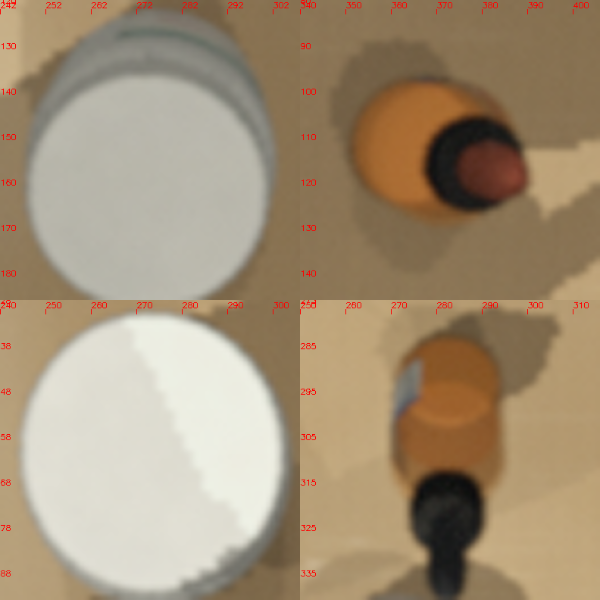

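View pics/c4.png

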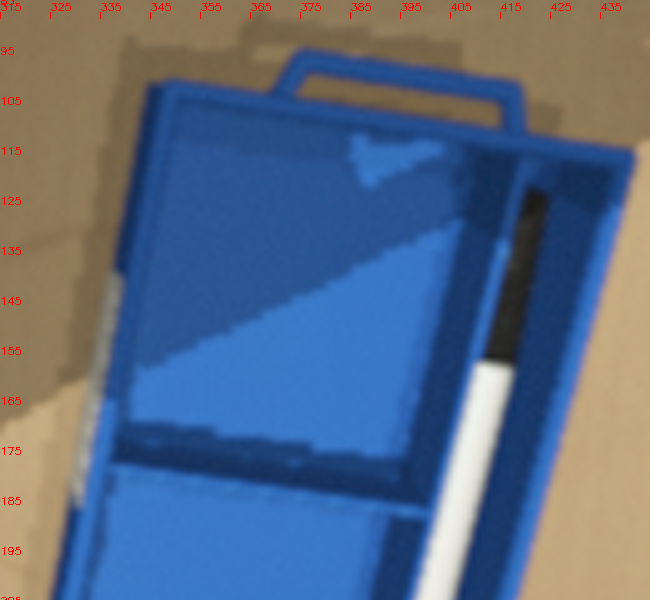

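View pics/c5.png

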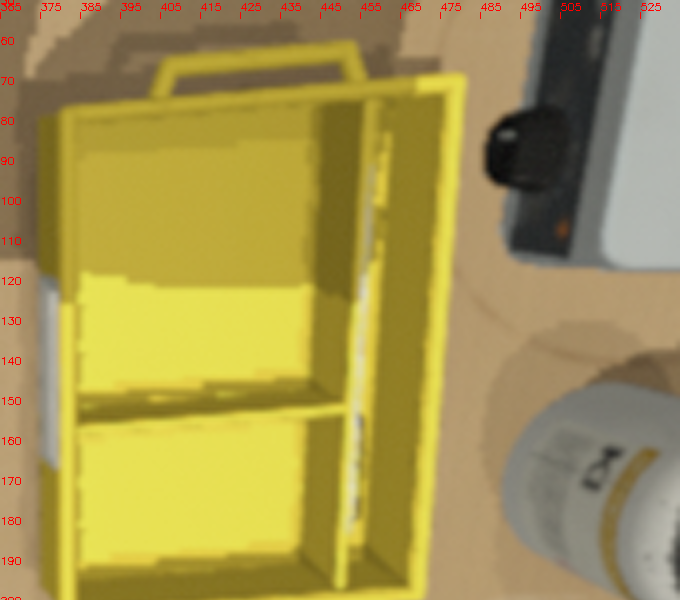

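Run:
```python
from h import *
from crop import *
cv2.imwrite("pics/c6.png",np.hstack([crop("pics/w1.png",370,160,60,6),crop("pics/w1.png",425,160,60,6)]))
cv2.imwrite("pics/c7.png",np.hstack([crop("pics/w3.png",315,190,60,6),crop("pics/w3.png",370,190,60,6)]))
cv2.imwrite("pics/c8.png",np.vstack([np.hstack([crop("pics/w2.png",335,150,60,5),crop("pics/w2.png",390,150,60,5)]),np.hstack([crop("pics/w4.png",330,160,60,5),crop("pics/w4.png",380,160,60,5)])]))
```

```text
(no output)
```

View pics/c6.png

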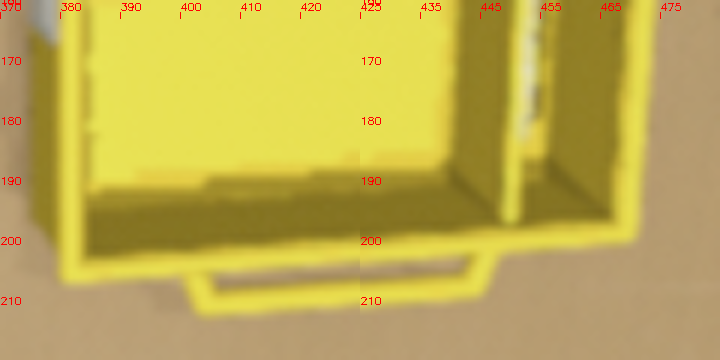

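View pics/c7.png

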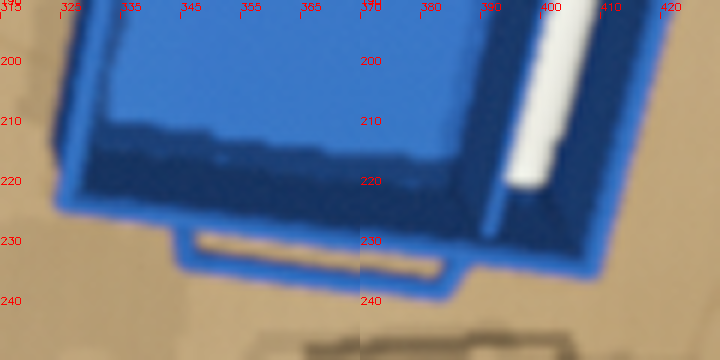

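View pics/c8.png

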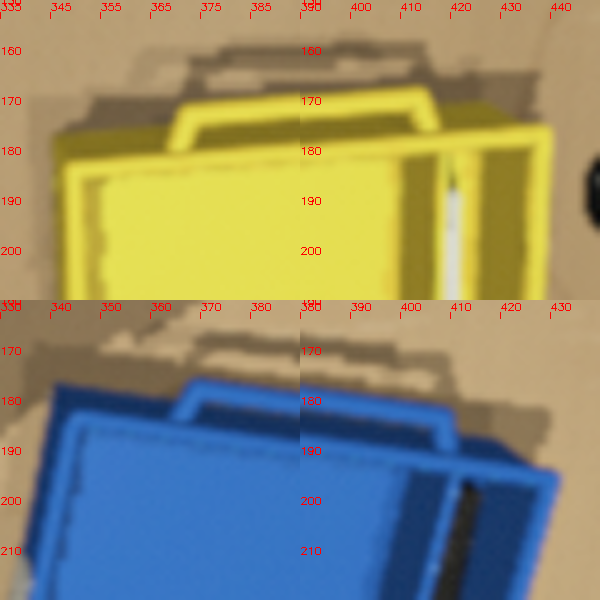

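Run:
```python
from h import *
C={i:(lambda d:(d["K"],d["E"]))(np.load(f"w{i}.npz")) for i in (1,2,3,4)}
def t(n,**k):
    x,r=tri([ray(C[int(a[1])],uv) for a,uv in k.items()]);print(n,x.round(1),r)
t("jar top",w3=(273.8,61.4),w4=(274.3,162.5))
t("red collar",w3=(384.6,16.7),w4=(378.3,116.1))
t("red tip",w3=(396.5,9.5),w4=(386.5,118.8))
t("Y TL",w1=(381,77),w2=(347.5,183));t("Y TR",w1=(481,69),w2=(440.5,175))
t("B TL",w3=(347.5,101),w4=(342.5,182.5));t("B TR",w3=(442,115.5),w4=(431,194.5))
def tray(c,q):
    P=np.array([plane(c,u,42)[:2] for u in q]);ce=P.mean(0)
    ly=(P[0]+P[1]-P[2]-P[3])/2; lx=(P[1]+P[2]-P[0]-P[3])/2
    print("corners",P.round(1).tolist(),"c",ce.round(1),"len",np.linalg.norm(ly).round(1),np.linalg.norm(lx).round(1))
    a=np.arctan2(-ly[0],ly[1]);b=np.arctan2(lx[1],lx[0]);print("yaw",a,b)
    w=a; R=np.array([[np.cos(w),-np.sin(w)],[np.sin(w),np.cos(w)]])
    print("wide",ce+R@[-11,30],"narrow",ce+R@[-11,-47])
tray(C[1],[(381,77),(481,69),(471,200),(380,207)])
tray(C[3],[(347.5,101),(442,115.5),(409.5,236),(324,225)])
```

```text
jar top [441.  380.1 116.3] [0.2, 0.2]
red collar [556.3 425.   78.5] [0.7, 0.7]
red tip [556.8 425.3 116.1] [0.4, 0.4]
Y TL [532.4 108.1  44.7] [0.8, 0.8]
Y TR [652.2 116.9  37.7] [0.1, 0.1]
B TL [526.4 339.5  45.1] [0.5, 0.5]
B TR [643.2 322.   41. ] [0.4, 0.4]
corners [[533.9, 108.0], [650.0, 116.8], [663.8, -43.5], [545.9, -53.2]] c [598.4  32. ] len 161.2 117.3
yaw 0.0802588137825426 0.07896737009623597
wide [585.02172306  61.04289279] narrow [591.19501921 -15.70924343]
corners [[527.4, 339.3], [643.2, 322.1], [620.2, 163.7], [504.2, 179.8]] c [573.8 251.2] len 160.7 117.1
yaw -0.1440940819205018 -0.14310050553583478
wide [567.19195052 282.50018074] narrow [556.13506166 206.29817808]
```

Both trays' and all objects' measured heights match the given sizes:

| Point | Measured z (mm) | Expected z (mm) |
|---|---|---|
| Red teat tip | 116 | 116 |
| Jar top | 116 | 114 |
| Tray rims | 38–45 | 42 |
| Beaker rim | 69 | 72 |
| Lid knob | 35 | 37 |

The red dropper goes first: pick at (556.5,425).

Request:
carry_out([
  [[0.1065,-0.046,0.18,0,0,0,-1],[0.1065,-0.046,0.18,0,0,0,-1],[0.1065,-0.046,0.18,0,0,0,-1],[0.1065,-0.046,0.18,0,0,0,-1],[0.1065,-0.046,0.18,0,0,0,-1],[0.1065,-0.046,0.22,0,0,0,-1],[0.1065,-0.046,0.26,0,0,0,-1],[0.1065,-0.046,0.295,0,0,0,-1],[0.1065,-0.046,0.317,0,0,0,-1],[0.1065,-0.046,0.317,0,0,0,-1]],
])

```text
clock: 5.03
tcp_pos: [556.0, 425.6, 63.3]
orientation: [3.141, 0.001, -0.001]
wrist_force: [-0.0, 0.6, -0.1]
grip_width: 85.3
```

```bash
cat > snap.py <<'E'
from h import *
import sys
o=readout.get_obs();print(round(o["clock"],2),o["tcp_pos"].round(1),o["orientation"].round(3),"F",o["wrist_force"].round(1),"g",round(o["grip_width"],1))
for a in sys.argv[2:]: cv2.imwrite(f"pics/{sys.argv[1]}_{a}.png",optics.capture(a))
E
python3 snap.py s1 wrist
```

```text
5.03 [556.  425.6  63.3] [ 3.141e+00  1.000e-03 -1.000e-03] F [-0.   0.6 -0.1] g 85.3
```

View pics/s1_wrist.png

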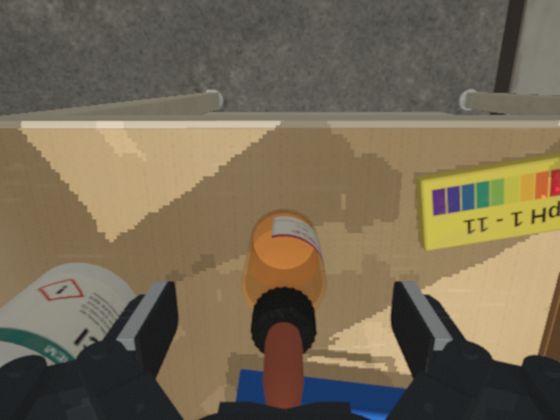

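The bottle is centred between the jaws at column 284. Closing.

Request:
carry_out([
  [[0,0,0,0,0,0,0.4],[0,0,0,0,0,0,0.4],[0,0,0,0,0,0,0.4],[0,0,0,0,0,0,0.4],[0,0,0,0,0,0,0.4],[0,0,0,0,0,0,0.4]],
], newtons=30)

```text
clock: 5.82
tcp_pos: [556.3, 426.2, 64.1]
orientation: [-3.141, -0.0, -0.0]
wrist_force: [-2.8, 0.2, 6.4]
grip_width: 32.3
```

```bash
python3 snap.py s2 side wrist
python3 - <<'E'
from crop import *
cv2.imwrite("pics/s2c.png",np.hstack([cv2.resize(cv2.imread("pics/s2_side.png")[160:310,180:330],(500,500),interpolation=cv2.INTER_CUBIC),cv2.resize(cv2.imread("pics/s2_wrist.png")[210:410,180:380],(300,300))] if 0 else [cv2.resize(cv2.imread("pics/s2_side.png")[170:300,180:310],(390,390),interpolation=cv2.INTER_CUBIC),cv2.resize(cv2.imread("pics/s2_wrist.png")[200:420,174:394],(390,390))]))
E
```

```text
5.83 [556.3 426.2  64.1] [-3.141 -0.    -0.   ] F [-2.8  0.2  6.4] g 32.3
```

View pics/s2c.png

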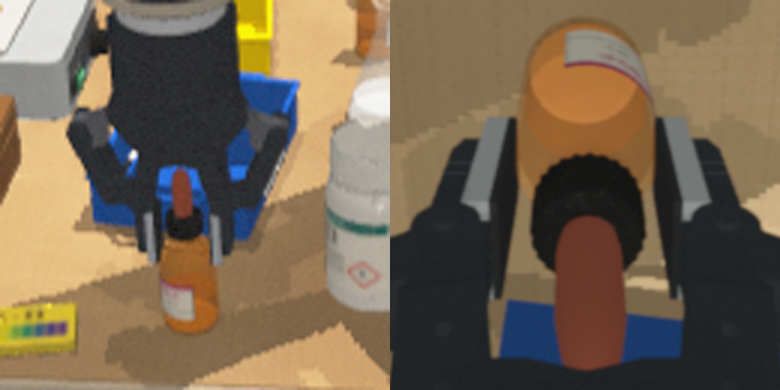

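Width reads 32 mm on a 36 mm body, with a slight upward force, so the pads may be on the shoulder. I'll open a little, go 4 mm lower and regrip.

Request:
carry_out([
  [[0,0,0,0,0,0,-0.1],[0,0,0,0,0,0,-0.1],[0,0,0.003,0,0,0,-0.1],[0,0,0.0045,0,0,0,-0.1],[0,0,0.0045,0,0,0,-0.1]],
])

```text
clock: 6.55
tcp_pos: [556.3, 425.8, 58.5]
orientation: [3.141, 0.0, -0.001]
wrist_force: [0.4, -1.0, 0.6]
grip_width: 46.5
```

Request:
carry_out([
  [[0,0,0,0,0,0,0.4],[0,0,0,0,0,0,0.4],[0,0,0,0,0,0,0.4],[0,0,0,0,0,0,0.4]],
])

```text
clock: 7.05
tcp_pos: [556.4, 425.9, 59.0]
orientation: [-3.141, -0.0, -0.001]
wrist_force: [-1.1, 0.1, 3.5]
grip_width: 34.4
```

Request:
carry_out([
  [[0,0,-0.03,0,0,0,0.5],[0,0,-0.06,0,0,0,0.5],[0,0,-0.09,0,0,0,0.5],[0,0,-0.09,0,0,0,0.5]],
])

```text
clock: 7.55
tcp_pos: [557.2, 426.4, 150.9]
orientation: [-3.139, -0.003, -0.0]
wrist_force: [0.3, -0.4, -1.7]
grip_width: 34.6
```

```bash
python3 snap.py s3 side wrist
python3 - <<'E'
from crop import *
cv2.imwrite("pics/s3c.png",np.hstack([cv2.resize(cv2.imread("pics/s3_side.png")[100:280,160:340],(390,390),interpolation=cv2.INTER_CUBIC),cv2.resize(cv2.imread("pics/s3_wrist.png")[200:420,174:394],(390,390))]))
E
```

```text
7.55 [557.2 426.4 150.9] [-3.139e+00 -3.000e-03 -0.000e+00] F [ 0.3 -0.4 -1.7] g 34.6
```

View pics/s3c.png

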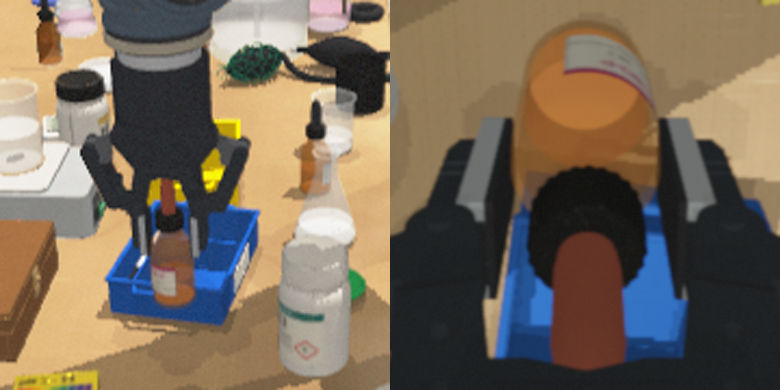

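The bottle is held upright and off the bench. Carrying it to the narrow cell.

Request:
carry_out([
  [[0,0.055,0,0,0,0,0.5],[0,0.11,0,0,0,0,0.5],[0,0.165,0,0,0,0,0.5],[0,0.205,0,0,0,0,0.5],[0,0.219,0,0,0,0,0.5],[0,0.219,0.01,0,0,0,0.5],[0,0.219,0.035,0,0,0,0.5],[0,0.219,0.06,0,0,0,0.5],[0,0.219,0.078,0,0,0,0.5],[0,0.219,0.084,0,0,0,0.5],[0,0.219,0.084,0,0,0,0.5]],
])

```text
clock: 9.02
tcp_pos: [556.3, 207.5, 64.8]
orientation: [-3.141, -0.0, 0.0]
wrist_force: [0.5, -0.3, -1.1]
grip_width: 34.1
```

```bash
python3 snap.py s4 side wrist
python3 - <<'E'
from crop import *
cv2.imwrite("pics/s4c.png",np.hstack([cv2.resize(cv2.imread("pics/s4_side.png")[100:280,160:340],(390,390),interpolation=cv2.INTER_CUBIC),cv2.resize(cv2.imread("pics/s4_wrist.png")[140:420,144:424],(390,390))]))
E
```

```text
9.03 [556.3 207.5  64.8] [-3.141 -0.     0.   ] F [ 0.5 -0.3 -1.1] g 34.1
```

View pics/s4c.png

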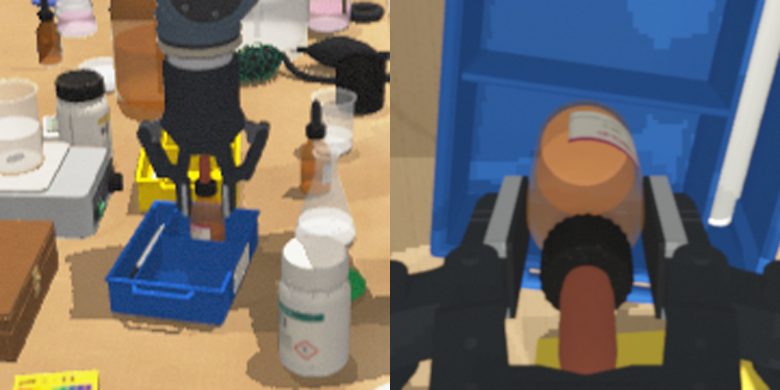

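Request:
carry_out([
  [[0,0,0.001,0,0,0,0.5],[0,0,0.001,0,0,0,0.1],[0,0,0.001,0,0,0,-0.2],[0,0,0.001,0,0,0,-0.2],[0,0,0.001,0,0,0,-0.2],[0,0,-0.03,0,0,0,-0.2],[0,0,-0.08,0,0,0,-0.2],[0,0,-0.13,0,0,0,-1],[0,0,-0.15,0,0,0,-1]],
])

```text
clock: 10.25
tcp_pos: [557.1, 207.1, 218.0]
orientation: [-3.14, -0.004, -0.001]
wrist_force: [1.2, -0.2, -0.4]
grip_width: 84.2
```

```bash
python3 snap.py s5 side wrist
python3 - <<'E'
from crop import *
cv2.imwrite("pics/s5c.png",np.hstack([cv2.resize(cv2.imread("pics/s5_side.png")[100:280,160:340],(390,390),interpolation=cv2.INTER_CUBIC),cv2.resize(cv2.imread("pics/s5_wrist.png")[140:420,144:424],(390,390))]))
E
```

```text
10.25 [557.1 207.1 218. ] [-3.14e+00 -4.00e-03 -1.00e-03] F [ 1.2 -0.2 -0.4] g 84.2
```

View pics/s5c.png

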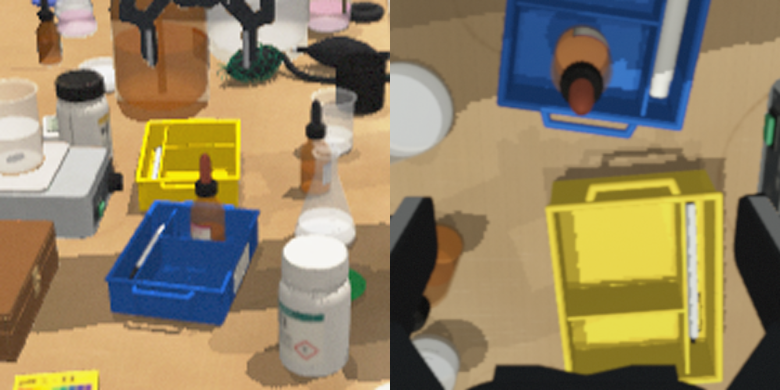

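Red dropper stands in the narrow cell. On to the black dropper.

Request:
carry_out([
  [[-0.1085,0.152,0,0,0,0,-1],[-0.1085,0.152,0,0,0,0,-1],[-0.1085,0.152,0,0,0,0,-1],[-0.1085,0.152,0,0,0,0,-1],[-0.1085,0.152,0.04,0,0,0,-1],[-0.1085,0.152,0.06,0,0,0,-1],[-0.1085,0.152,0.06,0,0,0,-1]],
])

```text
clock: 11.22
tcp_pos: [447.0, 55.4, 153.1]
orientation: [-3.142, 0.004, -0.0]
wrist_force: [0.6, -0.0, 0.4]
grip_width: 85.3
```

```bash
python3 snap.py s6 wrist
```

```text
11.22 [447.   55.4 153.1] [-3.142  0.004 -0.   ] F [ 0.6 -0.   0.4] g 85.3
```

View pics/s6_wrist.png

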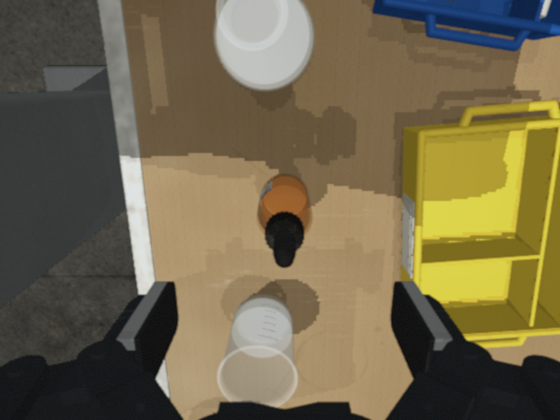

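Run:
```python
from h import *
c=cam("wrist");print(plane(c,(285,257),113),plane(c,(284.5,235),84), plane(c,(285,218),0))
print(proj(c,(448,55,116)),proj(c,(448,55,84)),proj(c,(448,55,0)))
```

```text
[449.25711925  54.27739665 113.        ] [448.95963091  54.12532652  84.        ] [449.23036438  33.94048964   0.        ]
[282.4507922  258.35161431] [282.82981444 233.58950611] [283.45326481 192.85853097]
```

Request:
carry_out([
  [[0,0,0.05,0,0,0,-1],[0,0,0.08,0,0,0,-1],[0,0,0.0945,0,0,0,-1],[0,0,0.0945,0,0,0,-1]],
])

```text
clock: 11.78
tcp_pos: [447.9, 55.1, 60.4]
orientation: [-3.142, 0.0, -0.0]
wrist_force: [-0.2, -0.4, 0.4]
grip_width: 85.4
```

Request:
carry_out([
  [[0.0005,0,0.0015,0,0,0,0.0],[0.0005,0,0.0015,0,0,0,0.4],[0.0005,0,0.0015,0,0,0,0.4],[0.0005,0,0.0015,0,0,0,0.4],[0.0005,0,0.0015,0,0,0,0.4],[0.0005,0,0.0015,0,0,0,0.4],[0.0005,0,0.0015,0,0,0,0.4]],
])

```text
clock: 12.65
tcp_pos: [448.5, 54.9, 59.5]
orientation: [-3.142, -0.001, -0.0]
wrist_force: [-1.8, -0.3, 8.2]
grip_width: 34.5
```

Request:
carry_out([
  [[0,0,-0.03,0,0,0,0.5],[0,0,-0.06,0,0,0,0.5],[0,0,-0.09,0,0,0,0.5],[0,0,-0.09,0,0,0,0.5],[0.045,0.023,-0.09,0,0,0,0.5],[0.09,0.046,-0.09,0,0,0,0.5],[0.13,0.065,-0.09,0,0,0,0.5],[0.1425,0.0705,-0.09,0,0,0,0.5],[0.1425,0.0705,-0.09,0,0,0,0.5],[0.1425,0.0705,-0.09,0,0,0,0.5]],
])

```text
clock: 13.9
tcp_pos: [589.4, -15.0, 148.3]
orientation: [-3.141, 0.002, -0.0]
wrist_force: [0.5, -0.3, -1.4]
grip_width: 33.8
```

```bash
python3 snap.py s7 wrist
```

```text
13.9 [589.4 -15.  148.3] [-3.141e+00  2.000e-03 -0.000e+00] F [ 0.5 -0.3 -1.4] g 33.8
```

View pics/s7_wrist.png

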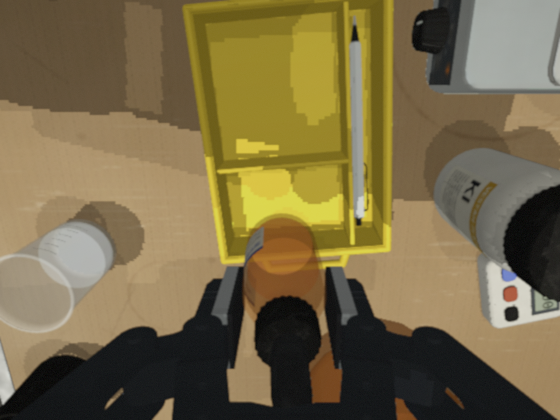

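Request:
carry_out([
  [[0,0,0.03,0,0,0,0.5],[0,0,0.06,0,0,0,0.5],[0,0,0.076,0,0,0,0.5],[0,0,0.083,0,0,0,0.5],[0,0,0.084,0,0,0,0.5],[0,0,0.084,0,0,0,0.5]],
])

```text
clock: 14.7
tcp_pos: [591.0, -15.7, 65.6]
orientation: [3.141, -0.001, -0.0]
wrist_force: [0.1, 0.6, -0.8]
grip_width: 33.7
```

```bash
python3 snap.py s8 wrist
```

```text
14.7 [591.  -15.7  65.6] [ 3.141e+00 -1.000e-03 -0.000e+00] F [ 0.1  0.6 -0.8] g 33.7
```

View pics/s8_wrist.png

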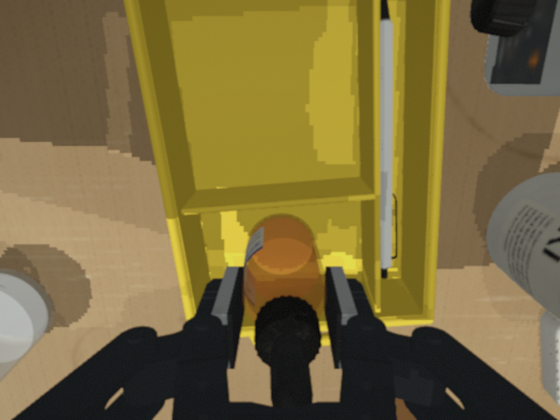

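Inside the narrow cell, clear of the walls. Releasing.

Request:
carry_out([
  [[0,0,0.0015,0,0,0,0.5],[0,0,0.0015,0,0,0,0.1],[0,0,0.0015,0,0,0,-0.2],[0,0,0.0015,0,0,0,-0.2],[0,0,0.0015,0,0,0,-0.2],[0,0,-0.03,0,0,0,-0.2],[0,0,-0.08,0,0,0,-0.2],[0,0,-0.13,0,0,0,-0.2],[0,0,-0.175,0,0,0,-0.5],[0,0,-0.175,0,0,0,-1]],
])

```text
clock: 16.0
tcp_pos: [592.0, -15.8, 243.4]
orientation: [3.141, -0.006, -0.001]
wrist_force: [0.1, 0.0, -1.6]
grip_width: 79.8
```

Request:
carry_out([
  [[-0.15,-0.3957,0,0,0,0,-1],[-0.15,-0.3957,0,0,0,0,-1],[-0.15,-0.3957,0,0,0,0,-1],[-0.15,-0.3957,0,0,0,0,-1],[-0.15,-0.3957,0,0,0,0,-1],[-0.15,-0.3957,0,0,0,0,-1],[-0.15,-0.3957,0,0,0,0,-1],[-0.15,-0.3957,0,0,0,0,-1],[-0.15,-0.3957,0.05,0,0,0,-1],[-0.15,-0.3957,0.05,0,0,0,-1]],
])

```text
clock: 17.25
tcp_pos: [439.4, 378.2, 186.4]
orientation: [3.137, 0.006, -0.001]
wrist_force: [-0.3, 0.4, 0.5]
grip_width: 85.5
```

```bash
python3 snap.py s9 wrist side; python3 -c "
from h import *
c=cam('wrist');print(proj(c,(441,380,114)))"
```

```text
17.25 [439.4 378.2 186.4] [ 3.137e+00  6.000e-03 -1.000e-03] F [-0.3  0.4  0.5] g 85.5
[281.66134495 228.36644817]
```

View pics/s9_wrist.png

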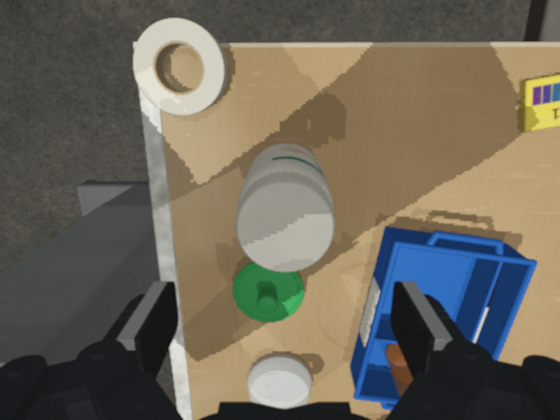

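View pics/s9_side.png

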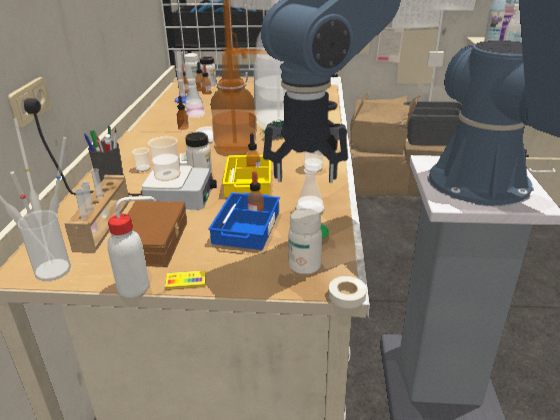

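The two droppers stand in place. The jar lid circle is at (285.5,226), giving about (442.5,381), so I'll add 1.5 mm in x and descend.

Request:
carry_out([
  [[0.0015,-0.0005,0.01,0,0,0,-1],[0.0015,-0.0005,0.04,0,0,0,-1],[0.0015,-0.0005,0.065,0,0,0,-1],[0.0015,-0.0005,0.08,0,0,0,-1],[0.0015,-0.0005,0.08,0,0,0,-1],[0.0015,-0.0005,0.08,0,0,0,-1]],
])

```text
clock: 18.1
tcp_pos: [442.9, 381.0, 110.8]
orientation: [-3.141, -0.001, -0.001]
wrist_force: [0.2, -0.3, 0.2]
grip_width: 85.0
```

```bash
python3 snap.py s10 wrist
```

```text
18.1 [442.9 381.  110.8] [-3.141e+00 -1.000e-03 -1.000e-03] F [ 0.2 -0.3  0.2] g 85.0
```

View pics/s10_wrist.png

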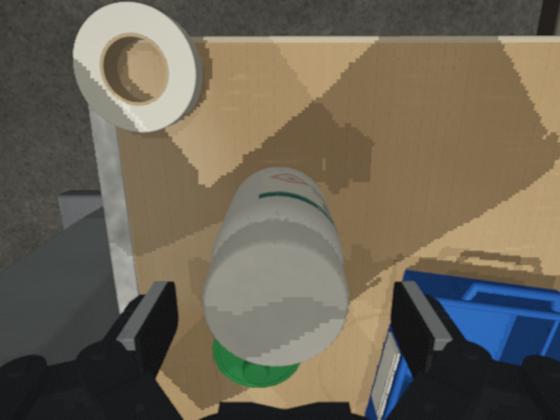

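```bash
python3 -c "
from h import *
c=cam('wrist');print(plane(c,(276.5,298),114))"
```

```text
[441.1549284  384.03510837 114.        ]
```

Request:
carry_out([
  [[-0.0022,0,0.005,0,0,0,-1],[-0.0022,0,0.005,0,0,0,-1],[-0.0022,0,0.005,0,0,0,-0.2],[-0.0022,0,0.005,0,0,0,0.0],[-0.0022,0,0.005,0,0,0,0.0],[-0.0022,0,0.005,0,0,0,0.0],[-0.0022,0,0.005,0,0,0,0.0]],
], newtons=60)

```text
clock: 19.02
tcp_pos: [440.2, 380.9, 105.6]
orientation: [-3.141, -0.001, -0.0]
wrist_force: [-2.5, -1.3, 7.1]
grip_width: 56.0
```

Request:
carry_out([
  [[0,0,-0.02,0,0,0,0.2],[0,0,-0.06,0,0,0,0.2],[0,0,-0.1,0,0,0,0.2],[0,0,-0.145,0,0,0,0.2],[0,0,-0.145,0,0,0,0.2]],
])

```text
clock: 19.65
tcp_pos: [441.1, 381.4, 252.9]
orientation: [-3.138, -0.005, -0.0]
wrist_force: [-0.3, -0.4, -3.9]
grip_width: 55.6
```

```bash
python3 snap.py s11 wrist side
```

```text
19.65 [441.1 381.4 252.9] [-3.138 -0.005 -0.   ] F [-0.3 -0.4 -3.9] g 55.6
```

View pics/s11_side.png

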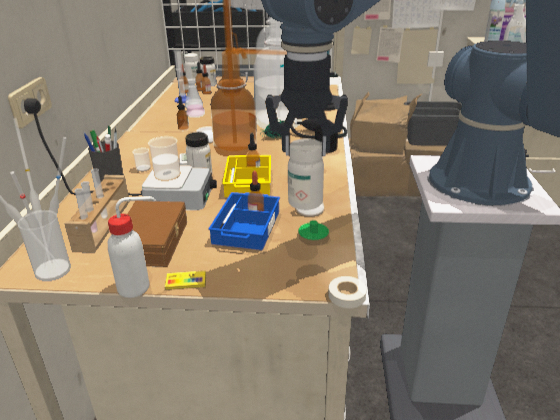

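View pics/s11_wrist.png

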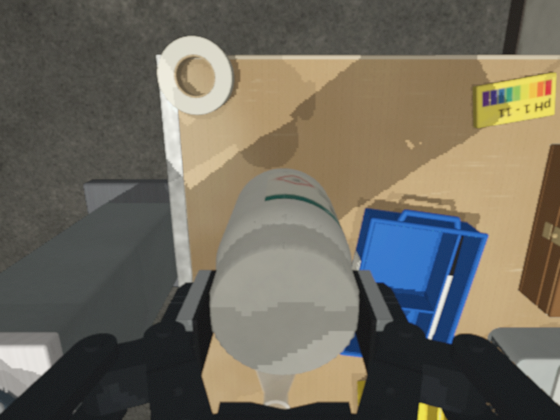

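Request:
carry_out([
  [[0.02,0.045,0,0,0,0,0.2],[0.045,0.1,0,0,0,0,0.2],[0.07,0.155,0,0,0,0,0.2],[0.095,0.21,0,0,0,0,0.2],[0.118,0.26,0,0,0,0,0.2],[0.135,0.3,0,0,0,0,0.2],[0.1445,0.321,0,0,0,0,0.2],[0.1445,0.321,0.01,0,0,0,0.2],[0.1445,0.321,0.03,0,0,0,0.2],[0.1445,0.321,0.05,0,0,0,0.2],[0.1445,0.321,0.06,0,0,0,0.2],[0.1445,0.321,0.06,0,0,0,0.2]],
])

```text
clock: 21.25
tcp_pos: [583.9, 60.3, 188.9]
orientation: [-3.142, 0.002, 0.0]
wrist_force: [0.3, 0.9, -2.4]
grip_width: 55.7
```

```bash
python3 snap.py s12 wrist side top
```

```text
21.25 [583.9  60.3 188.9] [-3.142e+00  2.000e-03  0.000e+00] F [ 0.3  0.9 -2.4] g 55.7
```

View pics/s12_side.png

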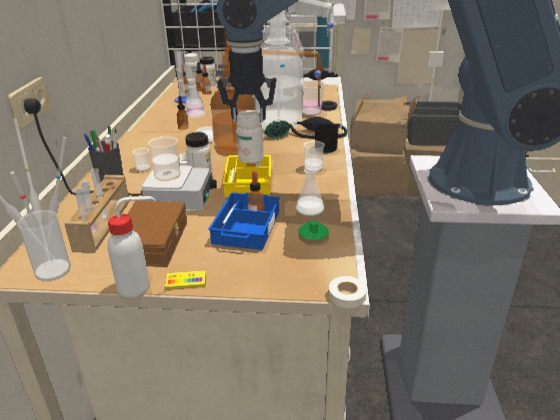

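View pics/s12_wrist.png

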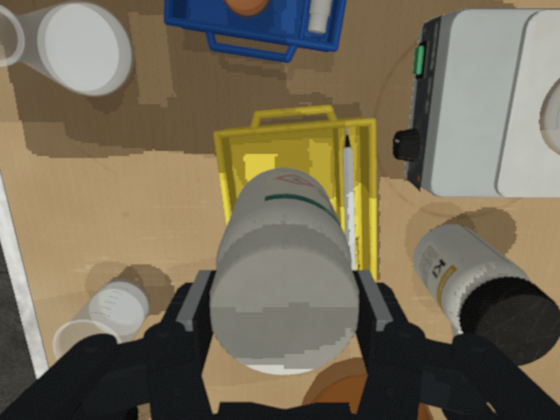

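Request:
carry_out([
  [[0,0,0.02,0,0,0,0.2],[0,0,0.04,0,0,0,0.2],[0,0,0.058,0,0,0,0.2],[0,0,0.07,0,0,0,0.2],[0,0,0.076,0,0,0,0.2],[0,0,0.076,0,0,0,0.2]],
])

```text
clock: 22.15
tcp_pos: [584.5, 59.6, 113.8]
orientation: [3.142, 0.0, -0.001]
wrist_force: [0.7, 0.1, -2.7]
grip_width: 55.6
```

```bash
python3 snap.py s13 wrist side top;python3 - <<'E'
from crop import *
cv2.imwrite("pics/s13c.png",np.hstack([cv2.resize(cv2.imread("pics/s13_side.png")[80:220,180:320],(390,390),interpolation=cv2.INTER_CUBIC),cv2.resize(cv2.imread("pics/s13_wrist.png")[140:420,144:424],(390,390))]))
E
```

```text
22.15 [584.5  59.6 113.8] [ 3.142e+00  0.000e+00 -1.000e-03] F [ 0.7  0.1 -2.7] g 55.6
```

View pics/s13c.png

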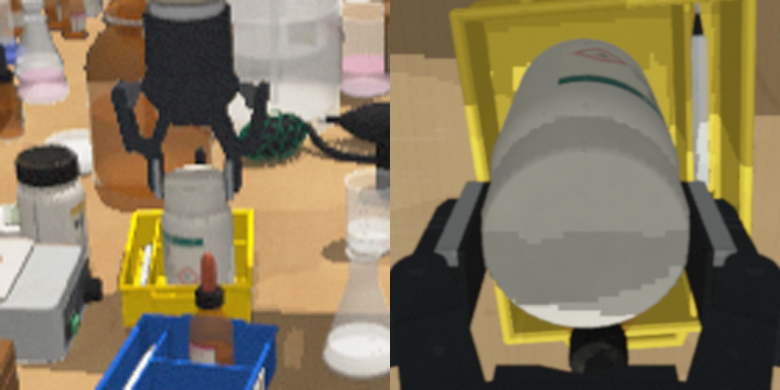

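Request:
carry_out([
  [[0,0,0.0015,0,0,0,0.2],[0,0,0.0025,0,0,0,0.2],[0,0,0.0025,0,0,0,0.2]],
])

```text
clock: 22.68
tcp_pos: [584.4, 59.6, 111.2]
orientation: [-3.142, 0.0, -0.0]
wrist_force: [-0.0, 0.2, -2.1]
grip_width: 55.2
```

Request:
carry_out([
  [[0,0,0,0,0,0,-0.5],[0,0,0,0,0,0,-1],[0,0,0,0,0,0,-1],[0,0,0,0,0,0,-1],[0,0,-0.03,0,0,0,-1],[0,0,-0.08,0,0,0,-1],[0,0,-0.1,0,0,0,-1]],
])

```text
clock: 23.55
tcp_pos: [585.3, 59.6, 214.2]
orientation: [-3.142, -0.004, -0.0]
wrist_force: [0.4, 0.1, -0.6]
grip_width: 85.5
```

Request:
carry_out([
  [[-0.1555,0.1195,0,0,0,0,-1],[-0.1555,0.1195,0,0,0,0,-1],[-0.1555,0.1195,0,0,0,0,-1],[-0.1555,0.1195,0,0,0,0,-1],[-0.1555,0.1195,0.03,0,0,0,-1],[-0.1555,0.1195,0.06,0,0,0,-1],[-0.1555,0.1195,0.06,0,0,0,-1],[-0.1555,0.1195,0.06,0,0,0,-1]],
])

```text
clock: 24.55
tcp_pos: [429.7, -59.8, 152.2]
orientation: [3.141, -0.001, -0.0]
wrist_force: [-0.9, -0.7, 0.5]
grip_width: 85.2
```

```bash
python3 snap.py s14 wrist side
python3 - <<'E'
from h import *
c=cam('wrist');print(proj(c,(429.2,-60.2,72)))
from crop import *
cv2.imwrite("pics/s14c.png",cv2.resize(cv2.imread("pics/s14_side.png")[80:260,160:340],(500,500),interpolation=cv2.INTER_CUBIC))
E
```

```text
24.55 [429.7 -59.8 152.2] [ 3.141e+00 -1.000e-03 -0.000e+00] F [-0.9 -0.7  0.5] g 85.2
[281.09982046 227.00860938]
```

View pics/s14_wrist.png

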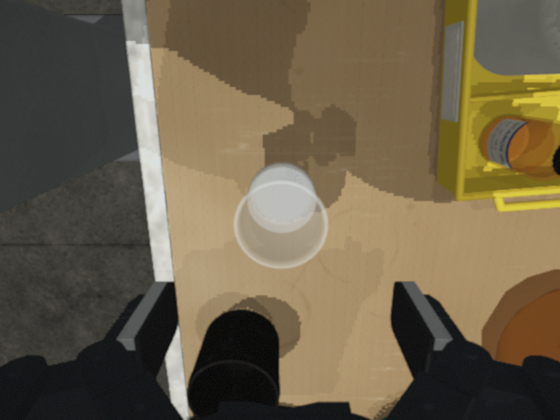

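View pics/s14c.png

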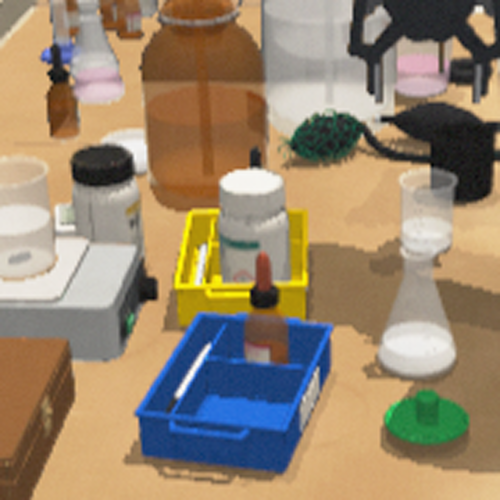

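Run:
```python
from h import *
from crop import *
C={i:(lambda d:(d["K"],d["E"]))(np.load(f"w{i}.npz")) for i in (1,2)}
cv2.imwrite("pics/m.png",np.hstack([crop("pics/w1.png",230,260,80,5),crop("pics/w2.png",215,330,75,5)[:400] if 0 else crop("pics/w2.png",210,330,80,5)]))
```

```text
(no output)
```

View pics/m.png

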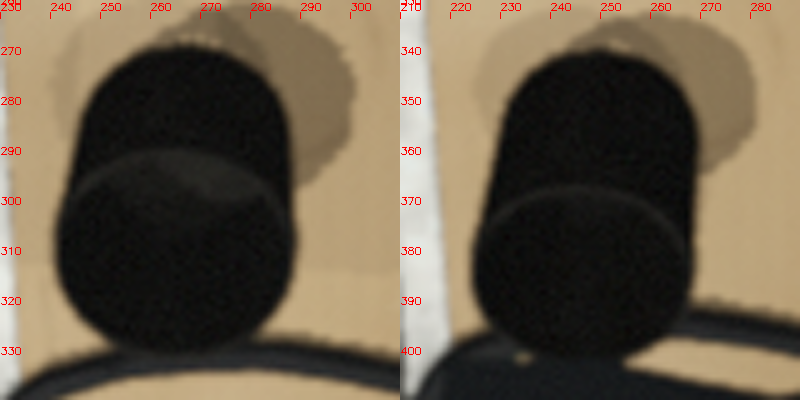

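Run:
```python
from h import *
C={i:(lambda d:(d["K"],d["E"]))(np.load(f"w{i}.npz")) for i in (1,2)}
x,r=tri([ray(C[1],(264.5,309.5)),ray(C[2],(246,384))]);print(x,r)
x,r=tri([ray(C[1],(264,289.5)),ray(C[2],(246,366.5))]);print(x,r)
```

```text
[ 393.03814573 -194.00185919   65.49783643] [0.0, 0.0]
[ 393.19617959 -164.88766625   62.07481177] [0.6, 0.6]
```

Beaker rim at (281,224) confirms (429,-59). The mug beside it is at y −194 with 30 mm radius, clear of the gripper. Descending.

Request:
carry_out([
  [[-0.0005,-0.001,0.04,0,0,0,-1],[-0.0005,-0.001,0.075,0,0,0,-1],[-0.0005,-0.001,0.094,0,0,0,-1],[-0.0005,-0.001,0.094,0,0,0,-1],[-0.0005,-0.001,0.094,0,0,0,-1]],
], newtons=25)

```text
clock: 25.28
tcp_pos: [429.1, -59.0, 58.4]
orientation: [3.141, -0.002, -0.0]
wrist_force: [-0.1, -0.3, 0.7]
grip_width: 85.3
```

```bash
python3 snap.py s15 wrist
```

```text
25.27 [429.1 -59.   58.4] [ 3.141e+00 -2.000e-03 -0.000e+00] F [-0.1 -0.3  0.7] g 85.3
```

View pics/s15_wrist.png

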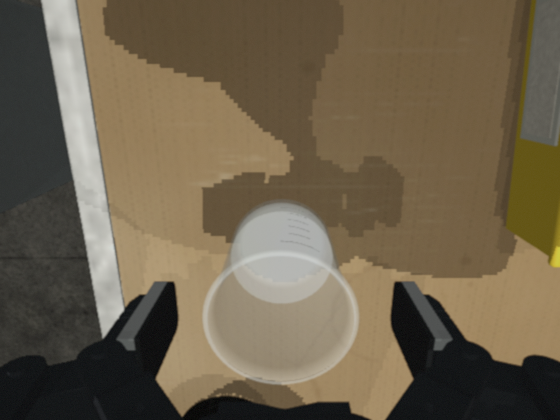

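Request:
carry_out([
  [[-0.001,0,0,0,0,0,-0.7],[-0.001,0,0,0,0,0,-0.4],[-0.001,0,0,0,0,0,0],[-0.001,0,0,0,0,0,0],[-0.001,0,0,0,0,0,0],[-0.001,0,0,0,0,0,0]],
], newtons=25)

```text
clock: 26.08
tcp_pos: [427.8, -58.9, 57.9]
orientation: [3.141, -0.001, -0.0]
wrist_force: [-2.3, 0.1, 9.7]
grip_width: 54.4
```

Request:
carry_out([
  [[0,0,-0.01,0,0,0,0.1],[0,0,-0.02,0,0,0,0.1],[0,0,-0.02,0,0,0,0.1]],
])

```text
clock: 26.45
tcp_pos: [427.8, -59.0, 78.2]
orientation: [3.141, -0.002, -0.001]
wrist_force: [-0.9, 0.4, -1.1]
grip_width: 54.3
```

```bash
python3 snap.py s16 wrist side;python3 - <<'E'
from crop import *
cv2.imwrite("pics/s16c.png",np.hstack([cv2.resize(cv2.imread("pics/s16_side.png")[70:190,250:370],(390,390),interpolation=cv2.INTER_CUBIC),cv2.resize(cv2.imread("pics/s16_wrist.png")[140:420,144:424],(390,390))]))
E
```

```text
26.45 [427.8 -59.   78.2] [ 3.141e+00 -2.000e-03 -1.000e-03] F [-0.9  0.4 -1.1] g 54.3
```

View pics/s16c.png

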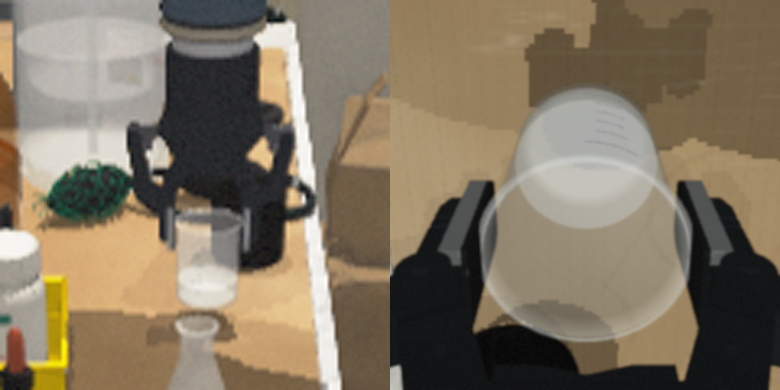

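Beaker held upright by the rim. Carrying it high to the blue tray's wide cell.

Request:
carry_out([
  [[0,0,-0.04,0,0,0,0.1],[0,0,-0.09,0,0,0,0.1],[0,0,-0.13,0,0,0,0.1],[0.01,-0.02,-0.14,0,0,0,0.1],[0.03,-0.07,-0.14,0,0,0,0.1],[0.052,-0.125,-0.14,0,0,0,0.1],[0.075,-0.18,-0.14,0,0,0,0.1],[0.097,-0.235,-0.14,0,0,0,0.1],[0.118,-0.29,-0.14,0,0,0,0.1],[0.133,-0.328,-0.14,0,0,0,0.1],[0.1395,-0.3415,-0.14,0,0,0,0.1],[0.1395,-0.3415,-0.13,0,0,0,0.1]],
])

```text
clock: 28.05
tcp_pos: [567.2, 282.6, 206.9]
orientation: [-3.142, -0.0, 0.0]
wrist_force: [-1.4, -0.7, -0.9]
grip_width: 54.2
```

Request:
carry_out([
  [[0,0,0.02,0,0,0,0.1],[0,0,0.06,0,0,0,0.1],[0,0,0.09,0,0,0,0.1],[0,0,0.11,0,0,0,0.1],[0,0,0.11,0,0,0,0.1]],
])

```text
clock: 28.68
tcp_pos: [566.4, 281.5, 96.1]
orientation: [3.141, 0.002, -0.001]
wrist_force: [-0.1, 0.6, 0.7]
grip_width: 53.9
```

```bash
python3 snap.py s17 wrist side;python3 - <<'E'
from crop import *
cv2.imwrite("pics/s17c.png",np.hstack([cv2.resize(cv2.imread("pics/s17_side.png")[100:260,170:330],(390,390),interpolation=cv2.INTER_CUBIC),cv2.resize(cv2.imread("pics/s17_wrist.png")[140:420,144:424],(390,390))]))
E
```

```text
28.68 [566.4 281.5  96.1] [ 3.141e+00  2.000e-03 -1.000e-03] F [-0.1  0.6  0.7] g 53.9
```

View pics/s17c.png

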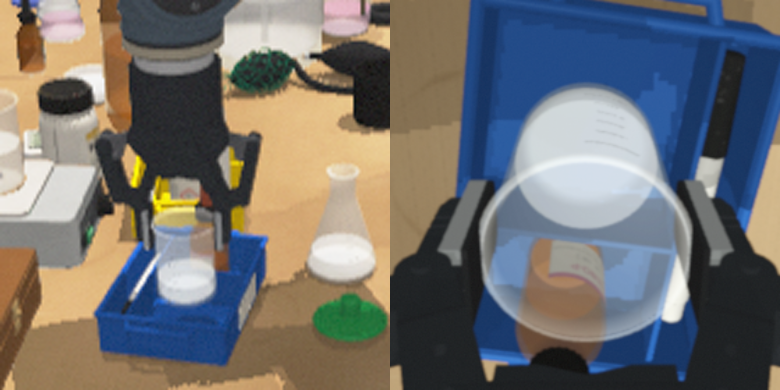

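Request:
carry_out([
  [[0,0,0.015,0,0,0,0.1],[0,0,0.026,0,0,0,0.1],[0,0,0.032,0,0,0,0.1],[0,0,0.034,0,0,0,0.1],[0,0,0.034,0,0,0,0.1]],
])

```text
clock: 29.4
tcp_pos: [567.2, 282.6, 63.4]
orientation: [-3.141, -0.0, -0.0]
wrist_force: [-0.5, -0.6, 0.0]
grip_width: 53.8
```

```bash
python3 snap.py s18 wrist
```

```text
29.4 [567.2 282.6  63.4] [-3.141 -0.    -0.   ] F [-0.5 -0.6  0. ] g 53.8
```

View pics/s18_wrist.png

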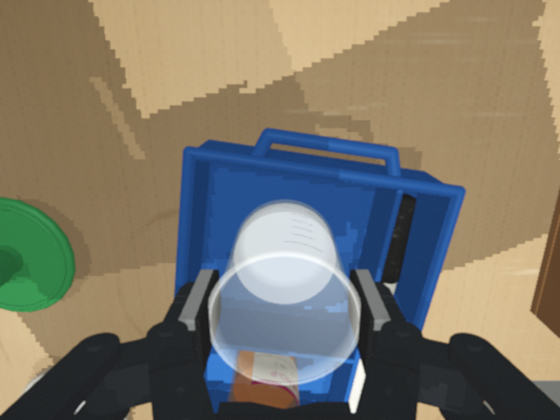

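Request:
carry_out([
  [[0,0,0.0005,0,0,0,-0.4],[0,0,0.0005,0,0,0,-0.8],[0,0,0.0005,0,0,0,-0.8],[0,0,0.0005,0,0,0,-0.8],[0,0,-0.03,0,0,0,-0.8],[0,0,-0.08,0,0,0,-0.8],[0,0,-0.13,0,0,0,-0.8],[0,0,-0.17,0,0,0,-0.8],[0,0,-0.17,0,0,0,-0.8]],
])

```text
clock: 30.58
tcp_pos: [568.2, 283.1, 236.8]
orientation: [-3.139, -0.006, -0.001]
wrist_force: [-0.1, -0.4, -0.6]
grip_width: 76.9
```

```bash
python3 snap.py s19 wrist side;python3 - <<'E'
from crop import *
cv2.imwrite("pics/s19c.png",np.hstack([cv2.resize(cv2.imread("pics/s19_side.png")[100:260,170:330],(390,390),interpolation=cv2.INTER_CUBIC),cv2.resize(cv2.imread("pics/s19_wrist.png")[140:420,144:424],(390,390))]))
E
```

```text
30.57 [568.2 283.1 236.8] [-3.139e+00 -6.000e-03 -1.000e-03] F [-0.1 -0.4 -0.6] g 76.9
```

View pics/s19c.png

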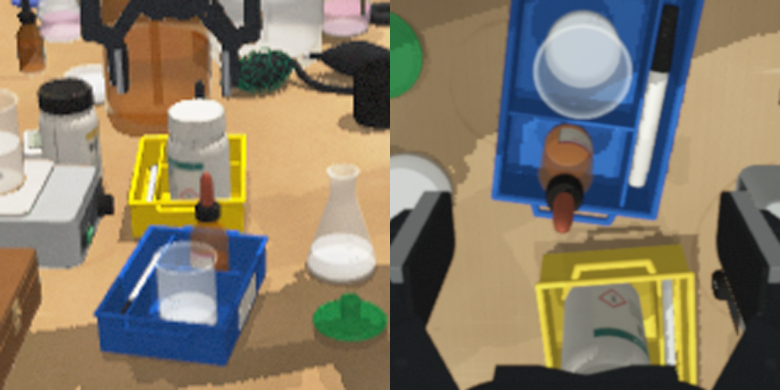

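Request:
carry_out([
  [[0,0,0,0,0,0,-0.5],[0,0,0,0,0,0,-0.5]],
])

```text
clock: 30.92
tcp_pos: [566.8, 282.4, 232.2]
orientation: [3.141, 0.002, -0.0]
wrist_force: [-0.5, -0.2, -0.4]
grip_width: 64.4
```

```bash
python3 - <<'E'
from h import *
K,E=cam("wrist");np.savez("w5.npz",K=K,E=E)
E
python3 snap.py s20 wrist
```

```text
30.93 [566.8 282.4 232.2] [ 3.141e+00  2.000e-03 -0.000e+00] F [-0.5 -0.2 -0.4] g 64.4
```

Request:
carry_out([
  [[-0.142,0.0045,0,0,0,0,-0.2],[-0.142,0.0045,0,0,0,0,-0.2],[-0.142,0.0045,0,0,0,0,-0.2],[-0.142,0.0045,0.02,0,0,0,-0.2],[-0.142,0.0045,0.07,0,0,0,-0.2],[-0.142,0.0045,0.1,0,0,0,-0.2],[-0.142,0.0045,0.1,0,0,0,-0.2],[-0.142,0.0045,0.1,0,0,0,-0.2]],
])

```text
clock: 31.98
tcp_pos: [425.9, 278.5, 134.4]
orientation: [-3.141, -0.001, -0.001]
wrist_force: [0.1, 0.3, -0.3]
grip_width: 50.9
```

```bash
python3 - <<'E'
from h import *
c=cam("wrist");np.savez("w6.npz",K=c[0],E=c[1]);print(proj(c,(425,277.7,37)),proj(c,(425,277.7,16)))
E
python3 snap.py s21 wrist
```

```text
[280.68540284 218.20327508] [280.93503075 207.89343308]
31.98 [425.9 278.5 134.4] [-3.141e+00 -1.000e-03 -1.000e-03] F [ 0.1  0.3 -0.3] g 50.9
```

View pics/s21_wrist.png

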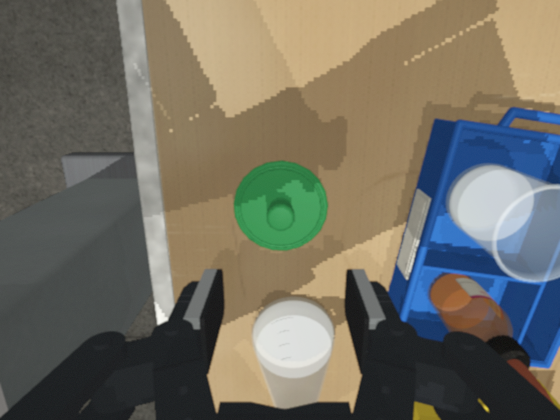

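View pics/s20_wrist.png

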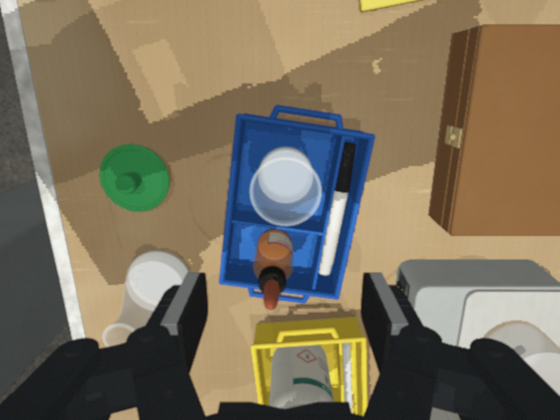

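Run:
```python
from h import *
from crop import *
L=lambda f:(np.load(f)["K"],np.load(f)["E"])
print("knob",plane(L("w6.npz"),(280.5,213),37),"brim",plane(L("w6.npz"),(281,205),16),"beaker",plane(L("w5.npz"),(285,191.5),77))
cv2.imwrite("pics/z.png",np.hstack([crop("pics/s20_wrist.png",235,130,100,4),crop("pics/s21_wrist.png",230,155,100,4)]))
```

```text
knob [424.89402876 281.24678183  37.        ] brim [425.05237684 279.82001754  16.        ] beaker [568.31755768 282.8101306   77.        ]
```

View pics/z.png

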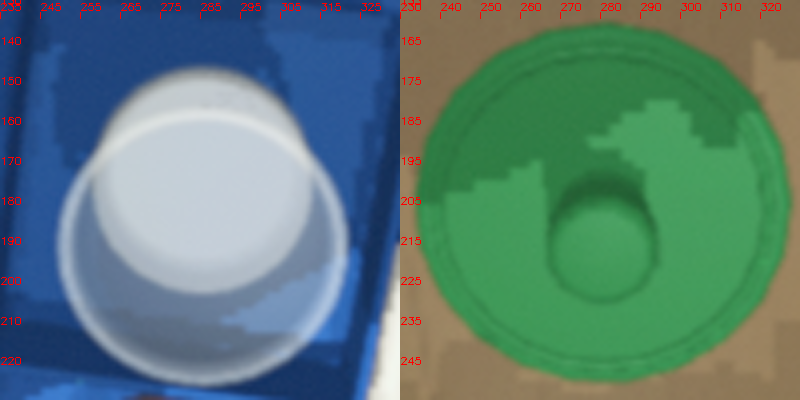

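Knob top at (280.5,218) gives (425,278), and the beaker rim centre at (286,192) gives (568.5,282.5). Descending on the knob.

Request:
carry_out([
  [[-0.0008,0,0.04,0,0,0,-0.1],[-0.0008,0,0.075,0,0,0,-0.1],[-0.0008,0,0.0975,0,0,0,0],[-0.0008,0,0.0975,0,0,0,0],[-0.0008,0,0.0975,0,0,0,0]],
], newtons=30)

```text
clock: 32.65
tcp_pos: [425.2, 278.6, 37.3]
orientation: [-3.141, -0.002, -0.001]
wrist_force: [0.3, 0.0, 0.1]
grip_width: 42.3
```

```bash
python3 snap.py s22 wrist
```

```text
32.65 [425.2 278.6  37.3] [-3.141e+00 -2.000e-03 -1.000e-03] F [0.3 0.  0.1] g 42.3
```

View pics/s22_wrist.png

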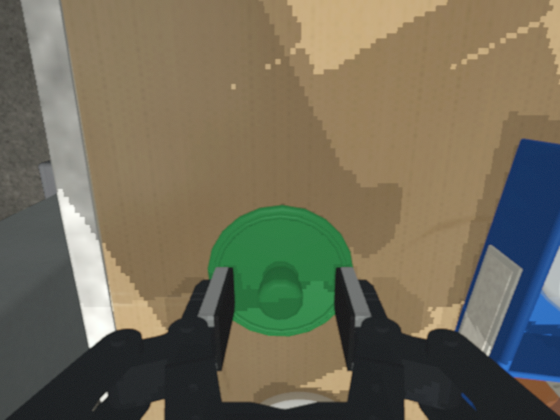

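Request:
carry_out([
  [[-0.0008,0,0.0015,0,0,0,0.2],[-0.0008,0,0.0015,0,0,0,0.5],[-0.0008,0,0.0015,0,0,0,0.9],[-0.0008,0,0.0015,0,0,0,0.9],[-0.0008,0,0.0015,0,0,0,0.9]],
], newtons=30)

```text
clock: 33.33
tcp_pos: [423.6, 278.3, 34.8]
orientation: [-3.141, -0.0, -0.001]
wrist_force: [-1.4, -0.8, 5.7]
grip_width: 16.9
```

Request:
carry_out([
  [[0,0,-0.02,0,0,0,0.9],[0,0,-0.06,0,0,0,0.9],[0,0,-0.11,0,0,0,0.9],[0,0,-0.11,0,0,0,0.9],[0,0,-0.11,0,0,0,0.9]],
])

```text
clock: 33.95
tcp_pos: [423.1, 278.0, 143.8]
orientation: [3.141, 0.0, -0.001]
wrist_force: [-0.8, -0.2, -0.8]
grip_width: 16.9
```

```bash
python3 -c "
from h import *
c=cam('wrist');np.savez('w7.npz',K=c[0],E=c[1])"; python3 snap.py s23 wrist side;python3 - <<'E'
from crop import *
cv2.imwrite("pics/s23c.png",np.hstack([cv2.resize(cv2.imread("pics/s23_side.png")[110:240,250:380],(390,390),interpolation=cv2.INTER_CUBIC),cv2.resize(cv2.imread("pics/s23_wrist.png")[140:420,144:424],(390,390))]))
E
```

```text
33.95 [423.1 278.  143.8] [ 3.141e+00  0.000e+00 -1.000e-03] F [-0.8 -0.2 -0.8] g 16.9
```

View pics/s23c.png

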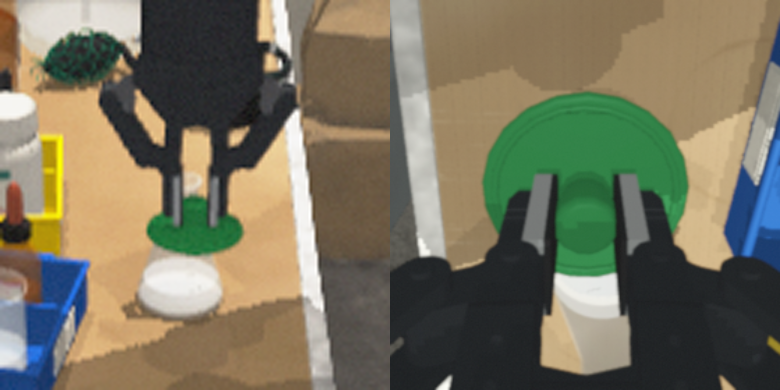

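```bash
python3 - <<'E'
from h import *
L=lambda f:(np.load(f)["K"],np.load(f)["E"].copy())
K,E=L("w7.npz");E[:3,3]+=np.array([567.2,282.6,63.4])-[423.1,278,143.8]
print("beaker s18",plane((K,E),(284.5,317),76.5))
K,E=L("w7.npz");u=144+(586-390)/1.393;v=140+(184)/1.393
print("lid brim held",plane((K,E),(u,v),125), "tcp",423.1,278.0)
E
python3 - <<'E'
import sys;sys.path.insert(0,'.')
from crop import *
cv2.imwrite("pics/z2.png",np.hstack([crop("pics/s18_wrist.png",200,190,170,4)[:600]]))
E
```

```text
beaker s18 [568.6313499  283.97616112  76.5       ]
lid brim held [424.60578659 280.43596768 125.        ] tcp 423.1 278.0
```

View pics/z2.png

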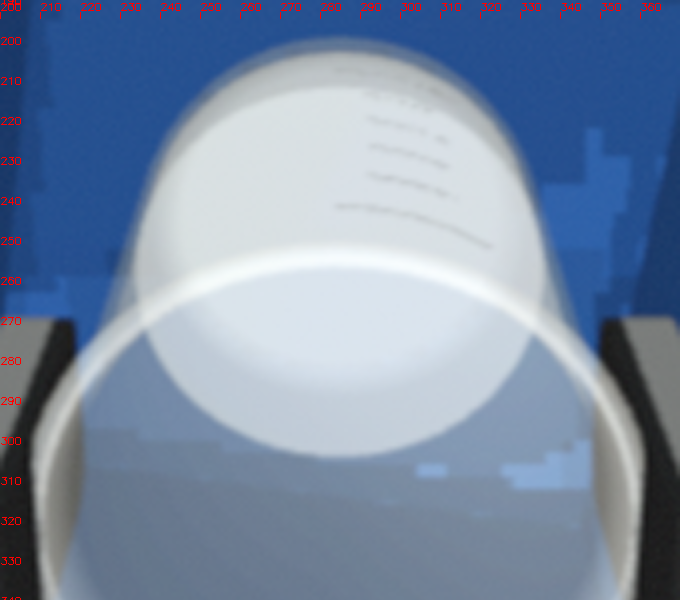

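Request:
carry_out([
  [[0.03,-0.001,-0.01,0,0,0,0.9],[0.075,-0.002,-0.01,0,0,0,0.9],[0.115,-0.003,-0.01,0,0,0,0.9],[0.138,-0.0035,-0.01,0,0,0,0.9],[0.144,-0.0035,-0.01,0,0,0,0.9],[0.144,-0.0035,-0.01,0,0,0,0.9],[0.144,-0.0035,-0.01,0,0,0,0.9]],
])

```text
clock: 34.92
tcp_pos: [566.5, 281.7, 154.1]
orientation: [3.141, 0.001, -0.0]
wrist_force: [-0.1, 0.6, 0.2]
grip_width: 17.0
```

```bash
python3 snap.py s24 wrist side;python3 - <<'E'
from crop import *
cv2.imwrite("pics/s24c.png",np.hstack([cv2.resize(cv2.imread("pics/s24_side.png")[110:260,170:320],(390,390),interpolation=cv2.INTER_CUBIC),cv2.resize(cv2.imread("pics/s24_wrist.png")[140:420,144:424],(390,390))]))
E
```

```text
34.92 [566.5 281.7 154.1] [ 3.141e+00  1.000e-03 -0.000e+00] F [-0.1  0.6  0.2] g 17.0
```

View pics/s24c.png

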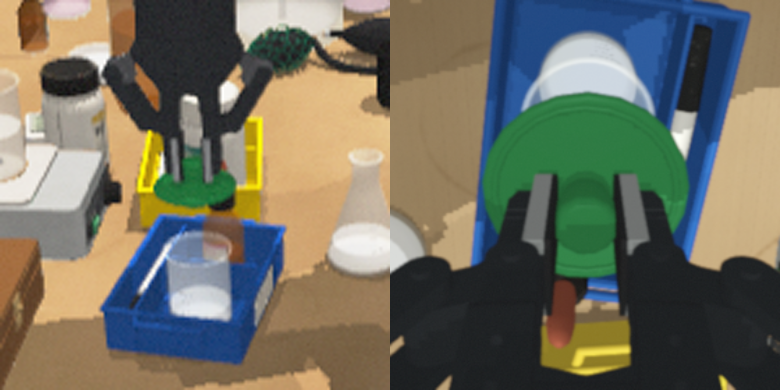

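Request:
carry_out([
  [[0.0005,0,0.02,0,0,0,0.9],[0.0005,0,0.034,0,0,0,0.9],[0.0005,0,0.042,0,0,0,0.9],[0.0005,0,0.047,0,0,0,0.9],[0.0005,0,0.05,0,0,0,0.9],[0.0005,0,0.05,0,0,0,0.9]],
])

```text
clock: 35.78
tcp_pos: [568.0, 281.6, 104.4]
orientation: [-3.142, -0.0, -0.0]
wrist_force: [-0.4, -0.1, -0.1]
grip_width: 17.0
```

```bash
python3 snap.py s25 wrist side;python3 - <<'E'
from crop import *
cv2.imwrite("pics/s25c.png",np.hstack([cv2.resize(cv2.imread("pics/s25_side.png")[150:260,190:300],(390,390),interpolation=cv2.INTER_CUBIC),cv2.resize(cv2.imread("pics/s25_wrist.png")[140:420,144:424],(390,390))]))
E
```

```text
35.77 [568.  281.6 104.4] [-3.142 -0.    -0.   ] F [-0.4 -0.1 -0.1] g 17.0
```

View pics/s25c.png

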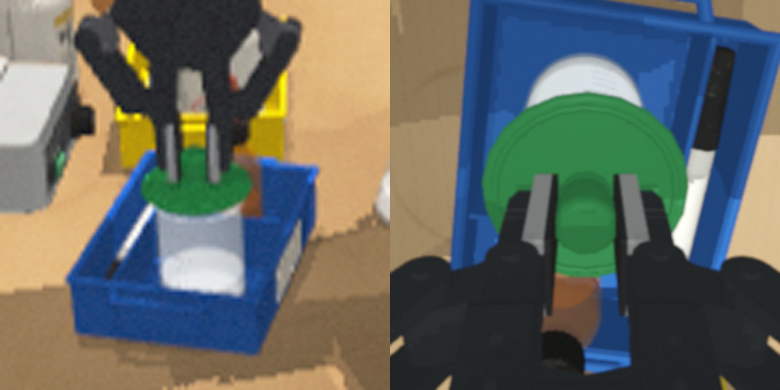

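Request:
carry_out([
  [[-0.001,0,0.002,0,0,0,0.9],[-0.001,0,0.0035,0,0,0,0.9],[-0.001,0,0.0045,0,0,0,0.9],[-0.001,0,0.0045,0,0,0,0.9]],
])

```text
clock: 36.38
tcp_pos: [566.9, 281.5, 99.7]
orientation: [3.142, 0.0, -0.001]
wrist_force: [0.6, -0.5, -0.4]
grip_width: 16.6
```

Now release and rise.

Request:
carry_out([
  [[0,0,0,0,0,0,0.4],[0,0,0,0,0,0,0],[0,0,0,0,0,0,0],[0,0,0,0,0,0,0],[0,0,-0.03,0,0,0,0],[0,0,-0.08,0,0,0,0],[0,0,-0.14,0,0,0,0],[0,0,-0.19,0,0,0,0],[0,0,-0.19,0,0,0,0],[0,0,-0.19,0,0,0,0]],
])

```text
clock: 37.62
tcp_pos: [566.6, 281.4, 288.9]
orientation: [3.141, 0.001, -0.001]
wrist_force: [-0.5, -0.7, -0.6]
grip_width: 42.6
```

```bash
python3 -c "
from h import *
c=cam('wrist');np.savez('w8.npz',K=c[0],E=c[1])"; python3 snap.py s26 wrist side top;python3 - <<'E'
from crop import *
cv2.imwrite("pics/s26c.png",np.hstack([cv2.resize(cv2.imread("pics/s26_side.png")[110:260,190:340],(390,390),interpolation=cv2.INTER_CUBIC),cv2.resize(cv2.imread("pics/s26_wrist.png")[100:380,144:424],(390,390))]))
E
```

```text
37.62 [566.6 281.4 288.9] [ 3.141e+00  1.000e-03 -1.000e-03] F [-0.5 -0.7 -0.6] g 42.6
```

View pics/s26c.png

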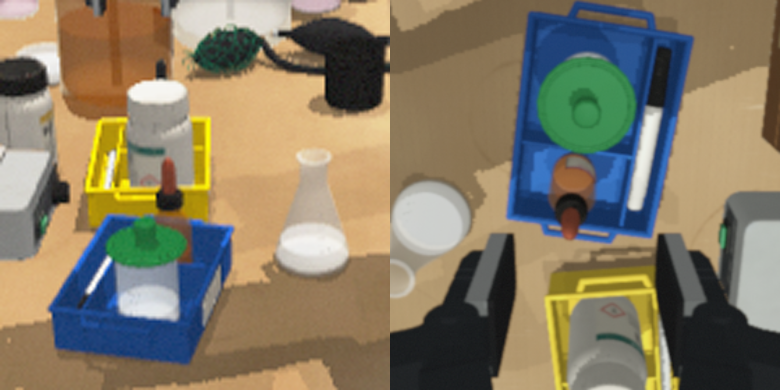

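View pics/s26_wrist.png

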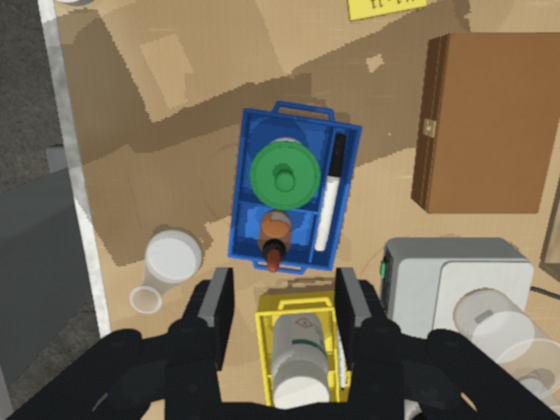

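Request:
carry_out([
  [[0,0,-0.06,0,0,0,-0.5],[-0.06,0.13,-0.1,0,0,0,-0.5],[-0.1,0.2,-0.1,0,0,0,-0.5],[-0.1,0.25,-0.1,0,0,0,-0.5],[-0.1,0.25,-0.1,0,0,0,-0.5],[-0.1,0.25,-0.1,0,0,0,-0.5],[-0.1,0.25,-0.1,0,0,0,-0.5],[-0.1,0.25,-0.1,0,0,0,-0.5],[-0.1,0.25,-0.1,0,0,0,-0.5]],
])

```text
clock: 38.9
tcp_pos: [467.1, 32.5, 389.3]
orientation: [-3.141, 0.001, 0.001]
wrist_force: [-0.1, 0.7, 0.0]
grip_width: 64.3
```

```bash
python3 -c "
from h import *
c=cam('wrist');np.savez('w9.npz',K=c[0],E=c[1])"; python3 snap.py s27 wrist side top
```

```text
38.9 [467.1  32.5 389.3] [-3.141e+00  1.000e-03  1.000e-03] F [-0.1  0.7  0. ] g 64.3
```

View pics/s27_wrist.png

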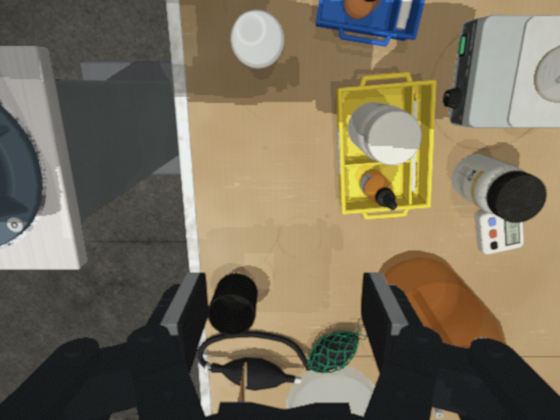

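View pics/s27_top.png

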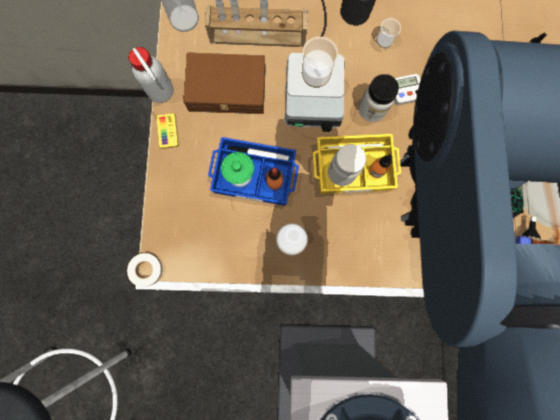

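Run:
```python
from h import *
L=lambda f:(np.load(f)["K"],np.load(f)["E"])
def fr(p,c,w):
    d=np.array(p[:2])-c;return np.round([np.cos(w)*d[0]+np.sin(w)*d[1],-np.sin(w)*d[0]+np.cos(w)*d[1]],1)
Y=([598.4,32],.08);B=([573.8,251.2],-.144)
c=L("w9.npz");print("jar",fr(plane(c,(391.5,135),119),*Y),"blk",fr(plane(c,(389,202),119),*Y))
c=L("w8.npz");print("red",fr(plane(c,(273,266),119),*B),"lid knob",fr(plane(c,(285,181),102),*B),"brim",fr(plane(c,(285.5,175),81),*B))
from crop import *
cv2.imwrite("pics/s27c.png",np.hstack([crop("pics/s27_wrist.png",335,70,105,4)[:420],crop("pics/s26_wrist.png",225,95,105,3)[:420] if 0 else crop("pics/s26_wrist.png",230,175,95,4)[:420].copy() if 0 else cv2.resize(crop("pics/s27_side.png",205,145,105,4),(420,420))]))
```

```text
jar [-14.8  31.4] blk [-16.7 -42.8]
red [ -9.9 -44.3] lid knob [-9.9 29.9] brim [-9.5 30.3]
```

View pics/s27c.png

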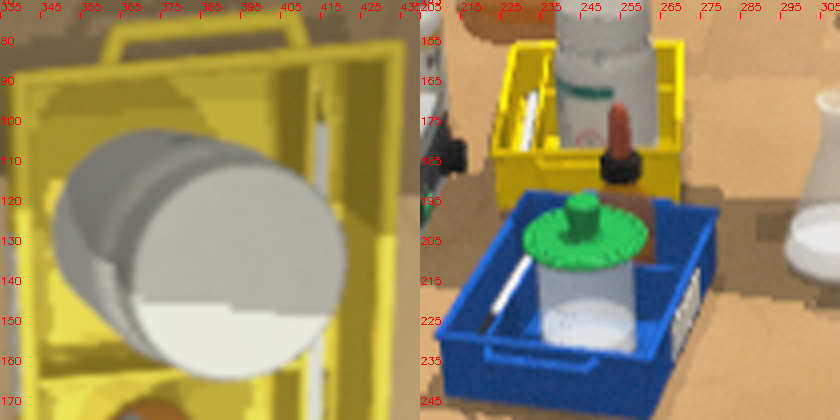

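All within limits, so I'm handing in.

```bash
python3 -c "
from bench import ticket
print(ticket.job_done())"
```

```text
the job is handed in; nothing more can be done
None
```

I made up both kits and handed the job in at about 39 s of the 136 s allowed; no verdict was reported. The beaker with its lid and the red-teat bottle are in the blue tray. The white-lidded jar and the black-teat bottle are in the yellow tray.

My last camera checks, in each tray's own frame (mm):

| Object | x | y | Allowed x | Allowed y |
|---|---|---|---|---|
| Red-teat bottle | −10 | −44 | −40 to 18 | −61 to −33 |
| Beaker, read from the lid on it | −10 | 30 | −31 to 9 | 9 to 52 |
| Jar | about −11 to −15 | 31 | −25 to 3 | 15 to 46 |
| Black-teat bottle | −17 | −43 | −40 to 18 | −61 to −33 |

- **Lid:** it lies flat, about centred on the beaker. Its seating height was judged from the pictures and the release height, not measured separately.
- **Flask:** it appears at the same place in the top picture as at the start. I checked this by eye only.
- **Gripper:** it was clear of everything at the end, with forces near zero.

Three readings disagreed along the way:

- **First grip on the red-teat bottle:** it read 32 mm on a 36 mm body, too high up, so I regripped 4 mm lower.
- **Later grips:** the width read 1 to 3 mm under the true size on every grip.
- **Wrist camera:** up close it read about 1.5 to 2.5 mm off the tool position. I allowed for this when setting the lid.

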